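# Pack track boards in the covered tray and park it under the shelf

## Task

Pack the track boards away for storage: lift the white cover off the tray and set it down upright on the bench, stack every loose track board squarely in one pile in the middle of the tray, long sides along the tray, and put the cover back over them so that it sits flat inside the tray's rim. Then slide the tray along the bench, without lifting it, handle last, straight in under the low shelf until the tray's front edge is level with the shelf's front edge and only the handle stands out, keeping tray and cover from bumping the shelf. Leave everything else on the bench where it is.

Things in the scene. Friction and masses are not known exactly. Their poses are not given: they have to be found in the camera images.
- tray: Loose grey tray, 170 (x) x 126 (y) mm, about 0.5 kg; floor 6 thick, rim 5 thick, 12 high; 160 x 116 inside the rim. From its front edge (-x end) a neck 18 wide, 11 high runs out to an upright black grip block. Origin: centre of underside; +x points away from the handle, the way it goes under the shelf (about world +y). Starts clear of the shelf. The bench on its far side (world +x) is free for the cover.
- tray_grip (a point): Middle of the tray's upright grip block, 32 mm above the bench. The block is 18 mm wide (tray y), 30 mm long (tray x) and reaches from the bench to 48 mm high; its centre is 150 mm from the tray's origin towards -x.
- tray_front (a point): Middle of the tray's front edge (the edge from which the handle sticks out) at bench level, 85 mm from the tray's origin towards -x. Its axes are the tray's.
- cover: White open-bottomed box cover, at first on the tray's floor inside the rim (5 mm play): 150 (x) x 106 (y) x 68 mm high, walls and top 4 thick, 142 x 98 x 64 high inside, 0.22 kg. Centred on top a black bar handle 80 (x) x 16 (y) x 28 high; its top is 96 above the origin. Origin: centre of the open underside, z up. Goes on with its long side along the tray's, either way round.
- board1: Loose plywood track board, 110 long (its x) x 60 wide (its y) x 12 mm thick, about 0.07 kg, with a cork strip and two thin rails drawn on its top (flat; boards pile flat on each other, 12 mm a board). Origin: centre of its underside, z up. Starts flat on the bench right of the tray (lower y). Three to five boards are present, all alike; an absent one has no pose.
- board2: Loose plywood track board, 110 long (its x) x 60 wide (its y) x 12 mm thick, about 0.07 kg, with a cork strip and two thin rails drawn on its top (flat; boards pile flat on each other, 12 mm a board). Origin: centre of its underside, z up. Starts flat on the bench right of the tray (lower y). Three to five boards are present, all alike; an absent one has no pose.
- board3: Loose plywood track board, 110 long (its x) x 60 wide (its y) x 12 mm thick, about 0.07 kg, with a cork strip and two thin rails drawn on its top (flat; boards pile flat on each other, 12 mm a board). Origin: centre of its underside, z up. Starts flat on the bench right of the tray (lower y). Three to five boards are present, all alike; an absent one has no pose.
- board4: Loose plywood track board, 110 long (its x) x 60 wide (its y) x 12 mm thick, about 0.07 kg, with a cork strip and two thin rails drawn on its top (flat; boards pile flat on each other, 12 mm a board). Origin: centre of its underside, z up. Starts flat on the bench right of the tray (lower y). Three to five boards are present, all alike; an absent one has no pose.
- board5: Loose plywood track board, 110 long (its x) x 60 wide (its y) x 12 mm thick, about 0.07 kg, with a cork strip and two thin rails drawn on its top (flat; boards pile flat on each other, 12 mm a board). Origin: centre of its underside, z up. Starts flat on the bench right of the tray (lower y). Three to five boards are present, all alike; an absent one has no pose.
- shelf: Fixed low plywood riser shelf left of the tray: top 222 wide (y) x 200 deep (x) x 16 mm thick, underside 118 above the bench, on two side panels 18 thick, 186 apart, open in front and behind; two red boxes 60 high on its back half. The covered tray is 102 high. Origin: on the bench at its centre; +x points inwards from its front (about world +y).
- shelf_front (a point): Middle of the shelf's front edge, at bench level, 100 mm from the shelf's origin towards -x. Its axes are the shelf's.
- glue: Bystander: upright can, 46 mm diameter, 85 mm high, standing among the boards. Origin: centre of its underside.
- sealant: Bystander: upright yellow can, 56 mm diameter, 150 mm high, at the back of the bench. Origin: centre of its underside.
- mug: Bystander: white mug, 80 mm diameter, 90 mm high, near the robot. Origin: centre of its underside.
- tape: Bystander: roll of tape lying flat, 100 mm diameter, 24 mm high, right of the boards. Origin: centre of its underside.
- offcut: Bystander: wood offcut 50 x 120 x 35 mm right of the boards. Origin: centre of its underside.
- driver: Bystander: screwdriver 190 mm long, lying near the robot. Origin: under its middle.
- partsbox: Bystander: open cardboard box 80 x 120 x 50 mm at the back. Origin: centre of its underside.
There are look-alikes about, which are no part of the job. What is shaped like the board2 but blue, orange or yellow is not meant.

How it is judged:
On the way, in this order (a step that is already met when the one before it is completed fails the run):
1. the cover is off the tray and stands upright on the bench (horizontal distance between cover and tray above 0.11 m and height (world z) of cover below 0.005 m and angle between cover's own z axis and vertical below 0.05 rad and linear speed of cover below 0.02 m/s), for 0.2 s.
2. every board lies flat in one square pile in the middle of the tray (each within 10 mm of the tray's centre both ways and 8 degrees of its long side) (x of board1 in the frame of tray between -0.01 and 0.01 m and y of board1 in the frame of tray between -0.01 and 0.01 m and angle between the x axis of each of board1, board2, board3, board4, board5 and the x axis of tray, either way round below 0.14 rad and z of board1 in the frame of tray between 0.002 and 0.062 m and angle between each of board1, board2, board3, board4, board5's own z axis and vertical below 0.06 rad and linear speed of each of board1, board2, board3, board4, board5 below 0.02 m/s and x of board2 in the frame of tray between -0.01 and 0.01 m and y of board2 in the frame of tray between -0.01 and 0.01 m and z of board2 in the frame of tray between 0.002 and 0.062 m and x of board3 in the frame of tray between -0.01 and 0.01 m and y of board3 in the frame of tray between -0.01 and 0.01 m and z of board3 in the frame of tray between 0.002 and 0.062 m and x of board4 in the frame of tray between -0.01 and 0.01 m and y of board4 in the frame of tray between -0.01 and 0.01 m and z of board4 in the frame of tray between 0.002 and 0.062 m and x of board5 in the frame of tray between -0.01 and 0.01 m and y of board5 in the frame of tray between -0.01 and 0.01 m and z of board5 in the frame of tray between 0.002 and 0.062 m), for 0.2 s.
3. the cover is back over the pile, flat on the tray's floor inside the rim (x of cover in the frame of tray between -0.012 and 0.012 m and y of cover in the frame of tray between -0.012 and 0.012 m and angle between the x axis of cover and the x axis of tray, either way round below 0.12 rad and z of cover in the frame of tray between 0.002 and 0.01 m and angle between cover's own z axis and vertical below 0.04 rad and linear speed of cover below 0.02 m/s), for 0.2 s.
At the end, for the whole second after the job is handed in: Tray at rest on the bench under the shelf, front edges level (15 mm out to 18 mm in, within 30 mm sideways, 7 degrees); cover seated flat inside its rim (12 mm, 7 degrees); every present board under the cover, within 30 mm of the tray's centre (all of step 3 and x of tray_front in the frame of shelf_front between -0.015 and 0.018 m and y of tray_front in the frame of shelf_front between -0.03 and 0.03 m and angle between the x axis of tray and the x axis of shelf, either way round below 0.12 rad and height (world z) of tray below 0.004 m and angle between tray's own z axis and vertical below 0.04 rad and linear speed of tray below 0.01 m/s and horizontal distance between each of board1, board2, board3, board4, board5 and tray below 0.03 m and angle between each of board1, board2, board3, board4, board5's own z axis and vertical below 0.15 rad and z of board1 in the frame of tray between 0.002 and 0.066 m and z of board2 in the frame of tray between 0.002 and 0.066 m and z of board3 in the frame of tray between 0.002 and 0.066 m and z of board4 in the frame of tray between 0.002 and 0.066 m and z of board5 in the frame of tray between 0.002 and 0.066 m); the robot touches nothing.
It fails at once if the tray, cover or a board strikes the shelf (over 5 N) (contact force between any of tray, cover, board1, board2, board3, board4, board5 and shelf above 5 N).
It fails at once if the tray is lifted off the bench (over 30 mm) (height (world z) of tray above 0.03 m).
It fails at once if a bystander is moved more than 60 mm or knocked over (distance of any of glue, sealant, mug, tape, offcut, driver, partsbox from where it was at the start of the episode above 0.06 m or angle between any of glue, sealant, mug, tape, offcut, partsbox's own z axis and vertical above 0.8 rad).
Of board1, board2, board3, board4, board5 only 3 to 5 are there at a start; the rules pass over those that are not, and their reading is None.
At some moment in a run one of cover may be knocked a few centimetres aside while the robot is not near it.
Once in a run the grip may slacken for a moment while it holds something.
It also fails if it takes over 210 s, if anything falls off the work surface, if the arm or the gripper's body presses on something with over 40 N, if the wrist force passes 120 N, or if a joint passes its speed limit or range.

## Robot

A 6-joint arm with a two-finger parallel gripper is mounted at the origin on the work surface. World frame = base frame: x ahead of the robot, y to its left, z up, the work surface at z = 0. Lengths are in m, angles in rad, forces in N, time in s.
With the tool pointing down it reaches from about 0.425 to 0.95 m from the base axis. Payload 3.5 kg.
Tool frame: the origin (TCP) lies midway between the tips of the shut fingers; the grasp point (between the pads) lies 19 mm behind it (hold_point_z is the distance from the TCP to the grasp point, in m); y points along the fingers, x is the direction in which the jaws open and shut, and the axes are right-handed (so a half turn about y gives the same grasp; the last joint's range is limited). The gripper opens to 85 mm and grips with 20 to 120 N. Pads are 22 mm wide; open, the fingers measure 114 mm over their backs; the gripper's body (76 mm by 85 mm) begins 54 mm behind the grasp point. The pads swing forward as they close: fully open they stand 13 mm farther back than shut.
Start: joints at [1.059, 0.286, 1.577, -0, 1.279, -0.15], TCP at [0.239, 0.631, 0.231] pointing down, gripper open.
Joint ranges: [-2.77, 2.77], [-0.9, 2.22], [0.21, 2.48], [-1.53, 4.67], [0.24, 2.81], [-2.84, 2.84]. Speed limits (rad/s): [2.79, 2.79, 3.14, 3.14, 3.14, 3.14].

## Interface

Orientations are given as a unit quaternion [x, y, z, w].
In Python, from rig import * gives the robot as it stands.
- The arm moves only by the tool arm_command, never from a script. Its argument "series" is a list of rows, each a list of 5 numbers: the shift along the tool's x, y, z in m, then the turn about the tool's y in rad, then the gripper's target within -1 to 1 (fully open at 1, half-way at 0, shut at -1). In form: [[dx, dy, dz, twist, hand], ...]. A call has 1 to 8 rows; each row is the pose to reach, as a shift and turn from the pose commanded when the call began, along the tool's axes at that moment; what a row does not reach only later rows make up. A row lasts 1/10 s, in which the tool goes at most 50 mm and 8.59 degrees, less where a joint would pass 70% of its speed; a pose out of reach is approached as far as the arm can. A call with a gripper value outside its range is refused whole. The fingers move at their own pace and stop on an object; the grip force is fixed at half the most. Time passes only in rows, so rows that repeat a pose let the fingers close. It gives the time, the measured TCP pose, the force and the opening at its end, in the units of the state.
- read_state(): the state, without advancing time (a new reading comes with each control period).
- capture(name): name is "scene" or "top"; returns (picture, depth): 480x640x3 uint8, red, green, blue; 480x640 float32, m along the optical axis (not along the pixel's ray), 0 where there is no reading.
- camera_params(name): a dict with "fx", "fy", "cx", "cy" (pixels), "k1" (the pictures are not rectified: a ray, as slopes to the right and down, at radius r is drawn at 1 + k1 r^2 times it, then the intrinsics apply), "extrinsics" (4x4, takes a point from world to camera coordinates). Camera axes: x right, y down, z forward; pixel columns grow to the right and rows downward; lengths in m; the calibration is good to about 2 mm. A picture is of the moment at which its call begins. camera_params takes no time and is no camera call.
- finish_job(): hands the job in, once; it reports no verdict.
The state is a dict: "time": time; "joint_pos": joint angles; "qd": joint speeds; "joint_efforts": joint torques, N m; "eef_pos": TCP position; "orientation": TCP orientation; "ft_force": force on the tool from outside, world axes, zero at the start; "ft_torque": the same for the moment, N m; "gripper_width": finger opening in m.
Only numpy, scipy, OpenCV 4.12 (cv2) and the standard library are available. Lean on these libraries where they do the work, as an engineer would, in place of code of your own. Each camera call takes 0.05 s, during which the arm holds its last target. There are 200 camera calls.

## Working session

There is one attempt and no reset: what is moved stays moved. The work goes in short steps, Python scripts to look and compute and a tool call to move; the robot and the scene stay as the last step left them, time stands still between calls to the robot, and variables do not carry over. Pictures are saved under pics/ and viewed, about 12 in all and at most 16, crops included, and the job is handed in when it is done.

Besides the shell and the picture viewer there is one more tool, called after "Emit:" as name(argument=value, ...), one argument or row to a line, values as JSON. arm_command: Moves the arm, as the interface text tells. Its arguments: {"type":"object","properties":{"series":{"type":"array","items":{"type":"array","items":{"type":"number"}}}},"required":["series"]}

```bash
mkdir -p pics; ls
python3 - <<'E'
from rig import *
import cv2,numpy as np
s=read_state();print({k:np.round(v,3).tolist() for k,v in s.items()})
for n in("scene","top"):
    p,d=capture(n);cv2.imwrite(f"pics/{n}0.png",p[:,:,::-1]);np.save(f"pics/{n}0.npy",d)
    c=camera_params(n);print(n,{k:np.round(v,4).tolist() for k,v in c.items()})
E
```

```text
pics
{'time': 0.0, 'joint_pos': [1.059, 0.287, 1.578, -0.0, 1.279, -0.15], 'qd': [0.0, 0.001, -0.001, 0.001, 0.0, -0.001], 'joint_efforts': [-0.0, -40.598, -29.263, -0.0, 0.006, 0.0], 'eef_pos': [0.239, 0.631, 0.23], 'orientation': [0.582, 0.401, -0.403, -0.581], 'ft_force': [-0.697, 0.779, 0.076], 'ft_torque': [0.007, 0.039, -0.035], 'gripper_width': 0.085}
scene {'fx': 520.5243, 'fy': 520.5243, 'cx': 318.7926, 'cy': 235.8182, 'k1': -0.1471, 'extrinsics': [[0.4064, 0.9136, 0.0127, -0.2309], [0.6263, -0.2684, -0.7319, -0.2666], [-0.6653, 0.3054, -0.6813, 1.9101], [0.0, 0.0, 0.0, 1.0]]}
top {'fx': 469.9541, 'fy': 469.9541, 'cx': 316.4561, 'cy': 239.4989, 'k1': -0.0324, 'extrinsics': [[0.0121, -0.9999, -0.0078, -0.0078], [-0.9905, -0.0109, -0.1371, 0.5208], [0.137, 0.0093, -0.9905, 1.2307], [0.0, 0.0, 0.0, 1.0]]}
```

View pics/scene0.png

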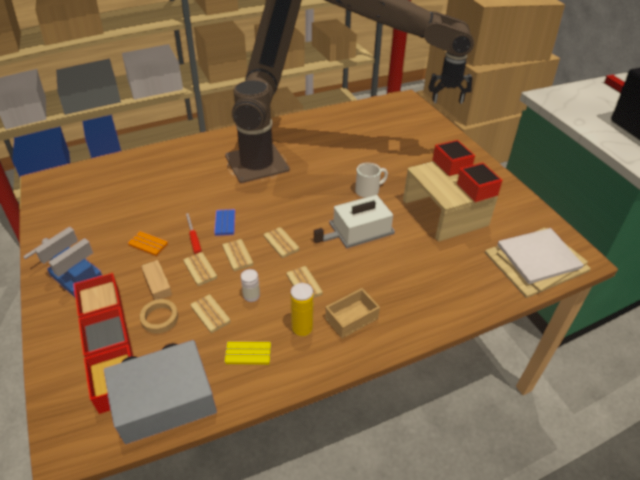

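View pics/top0.png

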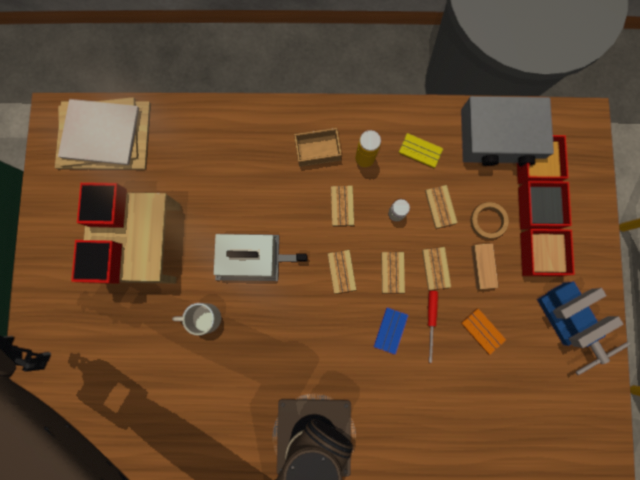

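The top view shows five boards at about (342,206), (441,206), (342,271), (393,271) and (436,268). The glue can is at (400,210), the tray with its cover at (247,257) with the grip at (303,258), and the shelf front edge is at column ~165. Next I'll measure them.

```bash
cat > h.py <<'E'
from rig import *
import cv2,numpy as np
from scipy.spatial.transform import Rotation as Ro
def rays(n,uv):
    c=camera_params(n);K=np.array([[c["fx"],0,c["cx"]],[0,c["fy"],c["cy"]],[0,0,1]])
    uv=np.asarray(uv,float).reshape(-1,1,2)
    q=cv2.undistortPoints(uv,K,np.array([c["k1"],0,0,0,0]),None,None,None).reshape(-1,2)
    E=np.array(c["extrinsics"]);R,t=E[:3,:3],E[:3,3]
    return -R.T@t, np.c_[q,np.ones(len(q))]@R      # origin, dirs (depth 1)
def on_plane(n,uv,z):
    o,d=rays(n,uv);return o+d*((z-o[2])/d[:,2])[:,None]
def xyz(n,dep):
    h,w=dep.shape;g=np.stack(np.meshgrid(np.arange(w),np.arange(h)),-1).reshape(-1,2)
    o,d=rays(n,g);P=o+d*dep.reshape(-1,1);P[dep.reshape(-1)<=0]=np.nan
    return P.reshape(h,w,3)
def rect(pts):
    (cx,cy),(a,b),th=cv2.minAreaRect((np.asarray(pts)[:,:2]*1000).astype(np.float32))
    if a<b:a,b,th=b,a,th+90
    return round(cx,1),round(cy,1),round(a,1),round(b,1),round((th+90)%180-90,1) # mm, long axis angle from world x
def comps(n,mask,z,amin=60):
    k,L,S,C=cv2.connectedComponentsWithStats(mask.astype(np.uint8),connectivity=4)
    for i in range(1,k):
        if S[i,4]>=amin:
            v,u=np.nonzero(L==i);yield np.round(C[i]).astype(int).tolist(),S[i,4],rect(on_plane(n,np.c_[u,v],z))
def go(x,y,z,ang=None):
    """shift in tool axes + twist; ang = world direction (deg, mod 180) of jaw axis x"""
    s=read_state();R=Ro.from_quat(s["orientation"]).as_matrix()
    d=R.T@(np.array([x,y,z])-s["eef_pos"])
    th=np.degrees(np.arctan2(R[1,0],R[0,0]));tw=0
    if ang is not None:
        w=(ang-th+90)%180-90;tw=-np.radians(w)   # tool y points down
    print("pos",np.round(s["eef_pos"],4),"jaw",round(th,1),"q6",round(s["joint_pos"][5],2),"shift",np.round(d,4),"twist",round(tw,4),"tooly",np.round(R[:,1],3),"w",round(s["gripper_width"],4))
E
python3 - <<'E'
from h import *
p=cv2.imread("pics/top0.png");d=np.load("pics/top0.npy");P=xyz("top",d);z=P[...,2]
print("bench z",np.nanmedian(z[300:340,250:300]),np.nanstd(z[300:340,250:300]))
m=(z>.006)&(z<.02)
print("boards");[print(*c) for c in comps("top",m,.012)]
for lo,hi,t,zz in((.06,.075,"cover",.074),(.085,.115,"bar",.102),(.04,.055,"grip/partsbox",.048),(.12,.145,"shelf",.134),(.075,.1,"glue mug",.085),(.02,.04,"tape offcut",.03),(.14,.17,"seal",.15)):
    print(t);[print(*c) for c in comps("top",(z>lo)&(z<hi),zz,25)]
hsv=cv2.cvtColor(p,cv2.COLOR_BGR2HSV)
for (u,v) in((342,190),(330,240),(342,206),(215,275)):print(u,v,hsv[v,u],z[v,u])
go(.3,.6,.2)
E
```

```text
bench z -0.00017770069415035117 0.0025746834504142752
boards
[122, 145] 1238 (824.1, 616.0, 265.2, 209.6, -89.7)
[421, 150] 832 (782.2, -293.6, 112.6, 64.1, 66.7)
[315, 137] 92 (814.1, 3.2, 109.8, 16.5, -82.0)
[518, 172] 63 (723.5, -565.3, 67.9, 24.0, 21.4)
[441, 206] 874 (621.9, -346.1, 111.6, 65.6, 12.6)
[342, 205] 834 (620.5, -71.2, 110.5, 60.9, 0.4)
[521, 209] 101 (620.4, -568.2, 121.3, 27.0, 9.5)
[476, 227] 73 (564.0, -446.1, 92.5, 32.0, 32.6)
[522, 250] 86 (503.0, -567.7, 96.9, 8.3, -2.7)
[265, 266] 432 (438.4, 159.0, 215.0, 107.6, -53.6)
[436, 268] 902 (447.8, -330.2, 114.3, 63.7, 8.9)
[341, 271] 880 (438.1, -69.7, 109.5, 62.8, 10.2)
[393, 272] 912 (438.9, -210.7, 112.6, 59.8, -0.3)
[430, 331] 124 (282.2, -310.2, 161.0, 13.3, 0.6)
[391, 331] 945 (281.0, -203.9, 111.5, 62.5, -18.8)
[483, 331] 937 (281.4, -451.6, 112.8, 62.8, 42.8)
[558, 332] 65 (279.4, -653.6, 78.1, 8.4, 27.3)
[309, 419] 2190 (6.8, 0.6, 193.2, 186.8, -89.3)
[347, 469] 119 (-68.9, -85.3, 47.5, 20.7, 0.3)
cover
[468, 124] 88 (835.6, -409.0, 139.5, 6.0, 0.0)
[532, 160] 567 (746.0, -540.4, 267.7, 122.9, -89.2)
[365
[... 3139 characters left out ...]
.9, 8.2, -3.4)
[433, 307] 241 (340.4, -313.4, 92.5, 21.4, -1.2)
[557, 319] 475 (313.3, -646.2, 141.8, 31.7, 28.8)
[217, 316] 35 (313.5, 262.1, 56.0, 15.1, 10.5)
[192, 320] 52 (303.1, 323.6, 64.2, 23.4, 9.7)
[317, 417] 53 (57.4, -8.7, 75.9, 15.4, 81.3)
seal
[370, 140] 350 (759.0, -135.0, 55.5, 50.6, -0.1)
[117, 211] 282 (563.6, 504.5, 135.1, 75.7, -39.2)
[116, 264] 236 (437.1, 488.8, 108.3, 41.4, -17.9)
342 190 [ 16 154 175] 0.014696067680673774
330 240 [ 14 179 124] -0.00549106093333207
342 206 [ 15 156 162] 0.013919742828542914
215 275 [ 15  78 127] 0.005453530699585096
pos [0.2386 0.6308 0.2301] jaw 69.3 q6 -0.15 shift [-0.007   0.0301 -0.0684] twist 0 tooly [-0.001 -0.002 -1.   ] w 0.0853
```

Run:
```python
import cv2
p=cv2.imread("pics/top0.png");cv2.imwrite("pics/crop0.png",cv2.resize(p[180:320,60:460],(800,280),interpolation=cv2.INTER_CUBIC))
```

```text
(no output)
```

View pics/crop0.png

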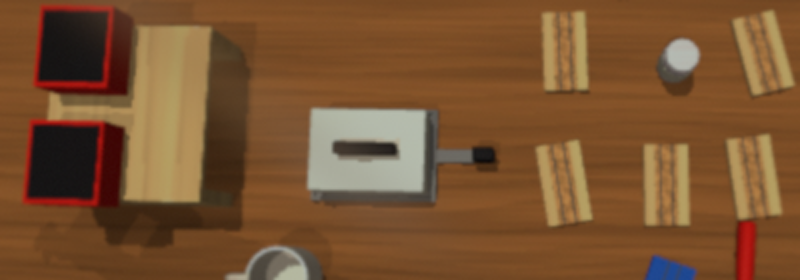

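```bash
cat >> h.py <<'E'
def plan(*ts):
    """ts: (x,y,z,jawdeg) chain, starting from the current pose; prints one shift+twist per leg"""
    s=read_state();R=Ro.from_quat(s["orientation"]).as_matrix();p=np.array(s["eef_pos"])
    th=np.degrees(np.arctan2(R[1,0],R[0,0]))
    print("t",round(s["time"],1),"pos",np.round(p,4),"jaw",round(th,1),"q6",round(s["joint_pos"][5],2),"w",round(s["gripper_width"],4),"F",np.round(s["ft_force"],1))
    for x,y,z,a in ts:
        t=np.array([x,y,z]);w=0 if a is None else (a-th+90)%180-90
        print(np.round(R.T@(t-p),4).tolist(),round(-np.radians(w),3),"dist",round(np.linalg.norm(t-p),3))
        R=Ro.from_euler("z",w,degrees=True).as_matrix()@R;p=t;th+=w
E
python3 - <<'E'
from h import *
plan((.473,.188,.23,.5),(.473,.188,.078,.5),(.473,.188,.25,.5),(.66,.188,.25,.5))
# shelf front edge: top plate pixels, plain wood part near front
d=np.load("pics/top0.npy");P=xyz("top",d);z=P[...,2]
m=(abs(z-.134)<.008);m[:,:125]=False
v,u=np.nonzero(m);Q=on_plane("top",np.c_[u,v],.134);print("shelf top part",rect(Q),len(u))
for r in range(195,285,12):
    c=np.nonzero(m[r])[0]
    if len(c):print(r,c.max(),np.round(on_plane("top",[[c.max()+.5,r]],.134)[0],3))
p=cv2.imread("pics/top0.png")
for (u,v) in((205,270),(215,284),(277,240),(276,275),(290,258)):print(u,v,p[v,u],np.round(z[v,u],3))
E
```

```text
t 0.1 pos [0.2386 0.6308 0.2301] jaw 69.3 q6 -0.15 w 0.0853 F [ 0.5 -0.5  0.4]
[-0.3312, 0.0006, -0.376] 1.2 dist 0.501
[0.0003, 0.152, -0.0001] -0.0 dist 0.152
[-0.0004, -0.172, 0.0001] -0.0 dist 0.172
[0.187, -0.0004, -0.0016] -0.0 dist 0.187
shelf top part (448.0, -105.7, 1127.3, 704.3, -72.6) 3532
195 166 [0.617 0.378 0.134]
207 164 [0.586 0.382 0.134]
219 163 [0.555 0.383 0.134]
231 163 [0.525 0.381 0.134]
243 162 [0.494 0.382 0.134]
255 162 [0.464 0.38  0.134]
267 161 [0.434 0.381 0.134]
279 160 [0.404 0.382 0.134]
205 270 [ 42  77 118] -0.003
215 284 [ 41  79 124] -0.0
277 240 [84 90 93] 0.012
276 275 [87 94 98] 0.009
290 258 [ 99 106 109] 0.011
```

Emit:
arm_command(
  series=[
    [-0.331, 0, -0.376, 1.2, 1],
    [-0.331, 0, -0.376, 1.2, 1],
    [-0.331, 0, -0.376, 1.2, 1],
    [-0.331, 0, -0.376, 1.2, 1],
    [-0.331, 0, -0.376, 1.2, 1],
    [-0.331, 0, -0.376, 1.2, 1],
    [-0.331, 0, -0.376, 1.2, 1],
    [-0.331, 0, -0.376, 1.2, 1],
  ],
)

```text
time: 0.9
eef_pos: [0.4263, 0.2759, 0.231]
orientation: [0.707, 0.001, -0.001, -0.707]
ft_force: [0.6, -0.3, 0.1]
gripper_width: 0.0853
```

Run:
```python
from h import *
plan((.473,.188,.23,.5),(.473,.188,.078,.5))
```

```text
t 0.9 pos [0.4263 0.2759 0.231 ] jaw 0.2 q6 0.37 w 0.0853 F [ 0.6 -0.3  0.1]
[0.0464, 0.0009, -0.088] -0.006 dist 0.1
[0.0, 0.152, 0.0] -0.0 dist 0.152
```

Emit:
arm_command(
  series=[
    [0.0465, 0, -0.088, 0, 1],
    [0.0465, 0, -0.088, 0, 1],
    [0.0465, 0.05, -0.088, 0, 1],
    [0.0465, 0.1, -0.088, 0, 1],
    [0.0465, 0.13, -0.088, 0, 1],
    [0.0465, 0.13, -0.088, 0, 1],
  ],
)

```text
time: 1.5
eef_pos: [0.4689, 0.1891, 0.0957]
orientation: [0.708, -0.001, -0.007, -0.706]
ft_force: [-0.5, -0.1, -0.0]
gripper_width: 0.0852
```

Run:
```python
from h import *
plan((.473,.188,.078,.5))
p,d=capture("scene");cv2.imwrite("pics/s1.png",cv2.resize(p[180:270,290:440,::-1],(750,450),interpolation=cv2.INTER_CUBIC))
```

```text
t 1.5 pos [0.4689 0.1891 0.0957] jaw 0.5 q6 0.17 w 0.0852 F [-0.5 -0.1 -0. ]
[0.0043, 0.0176, -0.0011] -0.0 dist 0.018
```

View pics/s1.png

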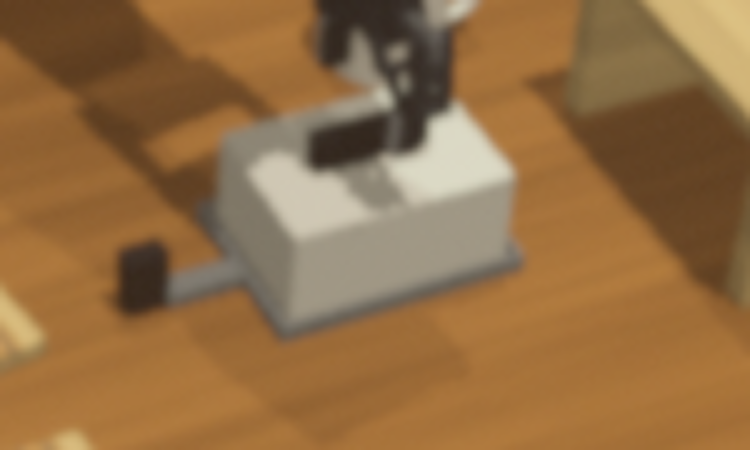

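The fingers straddle the bar at about (390,130) in the crop, as intended. I'll lower, settle and close.

Emit:
arm_command(
  series=[
    [0, 0.022, 0, 0, 1],
    [0, 0.022, 0, 0, 1],
    [0, 0.022, 0, 0, 1],
    [0, 0.022, 0, 0, 1],
  ],
)

```text
time: 1.95
eef_pos: [0.4748, 0.1907, 0.0815]
orientation: [-0.707, -0.005, 0.002, 0.707]
ft_force: [-0.4, -0.1, 0.9]
gripper_width: 0.0853
```

Emit:
arm_command(
  series=[
    [0, 0, 0, 0, -1],
    [0, 0, 0, 0, -1],
    [0, 0, 0, 0, -1],
    [0, 0, 0, 0, -1],
    [0, 0, 0, 0, -1],
    [0, 0, 0, 0, -1],
    [0, 0, 0, 0, -1],
    [0, 0, 0, 0, -1],
  ],
)

```text
time: 2.75
eef_pos: [0.4729, 0.1903, 0.0792]
orientation: [0.707, 0.003, -0.004, -0.707]
ft_force: [-2.2, 0.7, 1.5]
gripper_width: 0.0146
```

Emit:
arm_command(
  series=[
    [0, -0.03, 0, 0, -1],
    [0, -0.06, 0, 0, -1],
    [0, -0.06, 0, 0, -1],
    [0.04, -0.06, 0, 0, -1],
    [0.08, -0.06, 0, 0, -1],
    [0.12, -0.06, 0, 0, -1],
    [0.16, -0.06, 0, 0, -1],
    [0.187, -0.06, 0, 0, -1],
  ],
)

```text
time: 3.55
eef_pos: [0.662, 0.1914, 0.1364]
orientation: [0.707, 0.003, -0.003, -0.707]
ft_force: [0.4, -0.0, -2.4]
gripper_width: 0.0146
```

Emit:
arm_command(
  series=[
    [0, 0, 0, 0, -1],
    [0, 0, 0, 0, -1],
    [0, 0, 0, 0, -1],
    [0, 0, 0, 0, -1],
  ],
)

```text
time: 3.95
eef_pos: [0.6591, 0.1921, 0.1385]
orientation: [0.707, 0.003, -0.004, -0.707]
ft_force: [-0.2, 0.2, -3.0]
gripper_width: 0.0149
```

Run:
```python
from h import *
plan((.66,.188,.073,.5))
p,d=capture("scene");cv2.imwrite("pics/s2.png",cv2.resize(p[170:350,280:560,::-1],(800,514),interpolation=cv2.INTER_CUBIC))
```

```text
t 4.0 pos [0.6591 0.1921 0.1385] jaw 0.5 q6 0.13 w 0.0149 F [-0.2  0.2 -3. ]
[0.001, 0.0655, -0.0041] 0.001 dist 0.066
```

View pics/s2.png

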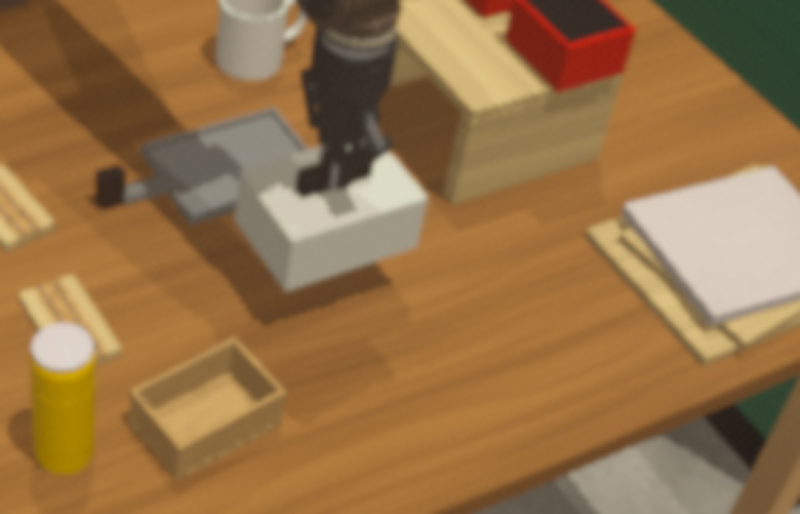

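The cover hangs level, clear of the tray, at about (335,215) in the crop. I'll set it down.

Emit:
arm_command(
  series=[
    [0, 0.03, 0, 0, -1],
    [0, 0.05, 0, 0, -1],
    [0, 0.06, 0, 0, -1],
    [0, 0.064, 0, 0, -1],
    [0, 0.0655, 0, 0, -1],
    [0, 0.0655, 0, 0, -1],
    [0, 0.0655, 0, 0, -1],
  ],
)

```text
time: 4.7
eef_pos: [0.6613, 0.1921, 0.0753]
orientation: [-0.707, -0.004, 0.002, 0.707]
ft_force: [-0.7, -0.2, -2.3]
gripper_width: 0.015
```

Emit:
arm_command(
  series=[
    [0, 0, 0, 0, 1],
    [0, 0, 0, 0, 1],
    [0, 0, 0, 0, 1],
    [0, 0, 0, 0, 1],
    [0, 0, 0, 0, 1],
    [0, -0.05, 0, 0, 1],
    [0, -0.1, 0, 0, 1],
    [0, -0.1, 0, 0, 1],
  ],
)

```text
time: 5.5
eef_pos: [0.6655, 0.1928, 0.1845]
orientation: [-0.706, -0.009, -0.003, 0.708]
ft_force: [0.9, 0.2, 1.2]
gripper_width: 0.0854
```

Run:
```python
from h import *
# board A, C, D, E, B : jaw = angle+90
plan((.62,-.071,.173,90.4),(.62,-.071,-.003,90.4))
p,d=capture("top");cv2.imwrite("pics/t1.png",p[:,:,::-1]);P=xyz("top",d);z=P[...,2]
m=(z>.06)&(z<.076);m[:,330:]=0
[print("cover",*c) for c in comps("top",m,.068,200)]
g=cv2.cvtColor(p,cv2.COLOR_RGB2HSV);print(g[255,240],g[290,240])
k=(g[...,1]<90)&(g[...,2]>40)&(abs(z)<.03);k[:,:190]=0;k[:,330:]=0;k[:210]=0;k[300:]=0
for c in comps("top",k,.012,200):print("tray",*c)
```

```text
t 5.5 pos [0.6655 0.1928 0.1845] jaw 0.5 q6 0.13 w 0.0854 F [0.9 0.2 1.2]
[-0.0481, 0.0101, -0.2634] -1.569 dist 0.268
[-0.003, 0.176, -0.0004] 0.0 dist 0.176
cover [260, 186] 992 (662.1, 158.2, 104.4, 86.1, 0.6)
[14 96 64] [13 98 70]
tray [265, 257] 1447 (473.5, 121.5, 135.5, 123.7, -89.3)
```

Emit:
arm_command(
  series=[
    [-0.048, 0, -0.263, -1.569, 1],
    [-0.048, 0, -0.263, -1.569, 1],
    [-0.048, 0, -0.263, -1.569, 1],
    [-0.048, 0, -0.263, -1.569, 1],
    [-0.048, 0, -0.263, -1.569, 1],
    [-0.048, 0, -0.263, -1.569, 1],
    [-0.048, 0, -0.263, -1.569, 1],
    [-0.048, 0, -0.263, -1.569, 1],
  ],
)

```text
time: 6.35
eef_pos: [0.6137, -0.0727, 0.1723]
orientation: [-0.585, -0.395, 0.396, 0.587]
ft_force: [-0.7, 0.5, 0.1]
gripper_width: 0.0852
```

Run:
```python
from h import *
plan((.62,-.071,.1,90.4),(.62,-.071,-.002,90.4))
p,d=capture("top");P=xyz("top",d);z=P[...,2]
m=(z>.06)&(z<.076);m[:,330:]=0
[print("cover",*c) for c in comps("top",m,.068,200)]
g=cv2.cvtColor(p,cv2.COLOR_RGB2HSV)
k=(g[...,1]<105)&(abs(z)<.03);k[:,190:]&=True;k[:,:190]=0;k[:,330:]=0;k[:210]=0;k[300:]=0
k=cv2.morphologyEx(k.astype(np.uint8),cv2.MORPH_OPEN,np.ones((9,9)))
for c in comps("top",k,.012,200):print("tray",*c)
[print("grip",*c) for c in comps("top",(z>.038)&(z<.058),.048,30) if 200<c[0][1]<300]
cv2.imwrite("pics/t2.png",cv2.resize(p[140:320,60:460,::-1],(800,360),interpolation=cv2.INTER_CUBIC))
```

```text
t 6.3 pos [ 0.6137 -0.0727  0.1723] jaw 68.1 q6 -1.47 w 0.0852 F [-0.7  0.5  0.1]
[0.0039, 0.0722, -0.0054] -0.389 dist 0.073
[0.0, 0.102, -0.0003] -0.0 dist 0.102
cover [245, 185] 1973 (663.2, 190.7, 150.9, 107.3, -89.5)
tray [248, 257] 2733 (474.1, 187.6, 169.8, 126.5, -89.4)
grip [528, 209] 161 (611.9, -571.4, 132.1, 50.8, 22.2)
grip [548, 205] 1322 (625.0, -629.7, 108.0, 102.1, 0.7)
grip [248, 205] 84 (609.8, 191.1, 149.1, 2.8, -89.4)
grip [557, 226] 30 (561.6, -648.9, 49.3, 2.7, -89.3)
grip [528, 252] 132 (490.8, -565.5, 121.0, 11.0, -1.2)
grip [551, 253] 1359 (494.5, -628.4, 113.3, 100.6, -1.7)
grip [553, 297] 74 (373.2, -628.4, 52.5, 27.7, -0.1)
```

View pics/t2.png

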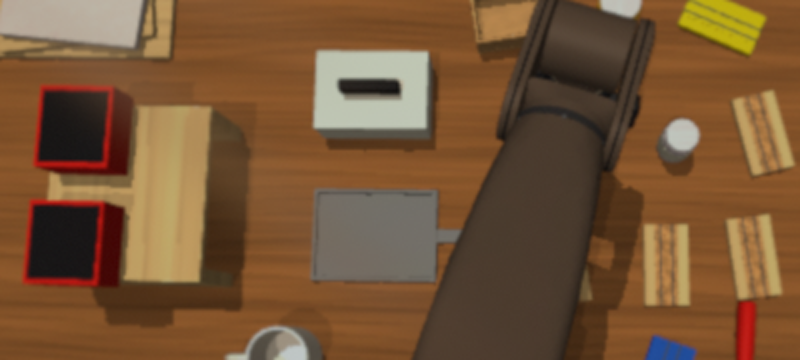

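The cover stands upright at (663,191) and the tray is at (474,188, axis 90.6°), rect spans (312–438, 188–282) in the crop. Going down on board A.

Emit:
arm_command(
  series=[
    [0.004, 0, -0.004, -0.389, 1],
    [0.004, 0.03, -0.004, -0.389, 1],
    [0.004, 0.08, -0.004, -0.389, 1],
    [0.004, 0.13, -0.004, -0.389, 1],
    [0.004, 0.145, -0.004, -0.389, 1],
    [0.004, 0.145, -0.004, -0.389, 1],
    [0.004, 0.145, -0.004, -0.389, 1],
  ],
)

```text
time: 7.1
eef_pos: [0.6213, -0.0695, 0.0305]
orientation: [0.5, 0.501, -0.5, -0.499]
ft_force: [-0.1, 0.4, 1.3]
gripper_width: 0.0853
```

Run:
```python
from h import *
plan((.6205,-.071,-.002,90.4))
p,d=capture("scene");cv2.imwrite("pics/s3.png",cv2.resize(p[230:330,250:370,::-1],(720,600),interpolation=cv2.INTER_CUBIC))
```

```text
t 7.1 pos [ 0.6213 -0.0695  0.0305] jaw 90.1 q6 -1.85 w 0.0853 F [-0.1  0.4  1.3]
[-0.0014, 0.0325, 0.0009] -0.005 dist 0.032
```

View pics/s3.png

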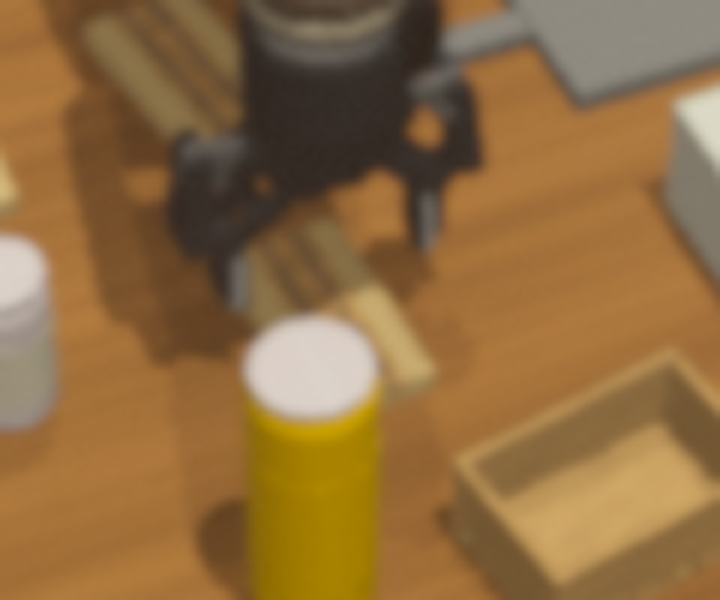

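The fingers straddle board A squarely at about (330,240) in the crop. I'll close and lift.

Emit:
arm_command(
  series=[
    [-0.001, 0.02, 0, 0, 1],
    [-0.001, 0.031, 0, 0, 1],
    [-0.001, 0.031, 0, 0, 1],
    [-0.001, 0.031, 0, 0, -1],
    [-0.001, 0.031, 0, 0, -1],
    [-0.001, 0.031, 0, 0, -1],
    [-0.001, 0.031, 0, 0, -1],
    [-0.001, 0.031, 0, 0, -1],
  ],
)

```text
time: 7.95
eef_pos: [0.6216, -0.0707, -0.0001]
orientation: [0.5, 0.501, -0.5, -0.498]
ft_force: [0.3, 0.2, 6.7]
gripper_width: 0.0581
```

Emit:
arm_command(
  series=[
    [0, -0.05, 0, 0, -1],
    [0, -0.1, 0, 0, -1],
    [0, -0.13, 0, 0, -1],
    [0, -0.13, 0, 0, -1],
  ],
)

```text
time: 8.35
eef_pos: [0.6237, -0.0712, 0.1346]
orientation: [0.503, 0.503, -0.499, -0.496]
ft_force: [0.4, 0.2, -0.6]
gripper_width: 0.0577
```

Run:
```python
from h import *
plan((.474,.188,.125,.6),(.474,.188,.0,.6))
```

```text
t 8.3 pos [ 0.6237 -0.0712  0.1346] jaw 90.2 q6 -1.85 w 0.0577 F [ 0.4  0.2 -0.6]
[0.2597, 0.0071, 0.149] 1.563 dist 0.299
[0.0004, 0.125, 0.0014] -0.0 dist 0.125
```

Emit:
arm_command(
  series=[
    [0.26, 0, 0.149, 1.563, -1],
    [0.26, 0, 0.149, 1.563, -1],
    [0.26, 0, 0.149, 1.563, -1],
    [0.26, 0, 0.149, 1.563, -1],
    [0.26, 0, 0.149, 1.563, -1],
    [0.26, 0, 0.149, 1.563, -1],
    [0.26, 0, 0.149, 1.563, -1],
    [0.26, 0, 0.149, 1.563, -1],
  ],
)

```text
time: 9.15
eef_pos: [0.4675, 0.1909, 0.1259]
orientation: [-0.693, -0.14, 0.143, 0.693]
ft_force: [0.0, -0.7, -2.0]
gripper_width: 0.0583
```

Run:
```python
from h import *
plan((.474,.188,.125,.6),(.474,.188,.006,.6))
```

```text
t 9.2 pos [0.4675 0.1909 0.1259] jaw 23.1 q6 -0.22 w 0.0583 F [ 0.  -0.7 -2. ]
[0.0048, 0.0009, -0.0052] 0.393 dist 0.007
[0.0004, 0.119, -0.0001] -0.0 dist 0.119
```

Emit:
arm_command(
  series=[
    [0.002, 0, -0.002, 0.393, -1],
    [0.002, 0, -0.002, 0.393, -1],
    [0.002, 0.03, -0.002, 0.393, -1],
    [0.002, 0.07, -0.002, 0.393, -1],
    [0.002, 0.095, -0.002, 0.393, -1],
    [0.002, 0.095, -0.002, 0.393, -1],
    [0.002, 0.095, -0.002, 0.393, -1],
  ],
)

```text
time: 9.85
eef_pos: [0.472, 0.1881, 0.032]
orientation: [0.707, 0.004, -0.005, -0.707]
ft_force: [0.8, 0.1, 0.0]
gripper_width: 0.0579
```

Run:
```python
from h import *
plan((.474,.1875,.007,.6))
```

```text
t 9.8 pos [0.472  0.1881 0.032 ] jaw 0.8 q6 0.17 w 0.0579 F [0.8 0.1 0. ]
[0.002, 0.025, -0.0006] 0.003 dist 0.025
```

Emit:
arm_command(
  series=[
    [0.002, 0.012, 0, 0, -1],
    [0.002, 0.022, 0, 0, -1],
    [0.002, 0.025, 0, 0, -1],
    [0.002, 0.025, 0, 0, -1],
    [0.002, 0.025, 0, 0, -1],
    [0.002, 0.025, 0, 0, 0.65],
    [0.002, 0.025, 0, 0, 0.65],
    [0.002, 0.025, 0, 0, 0.65],
  ],
)

```text
time: 10.65
eef_pos: [0.4752, 0.1883, 0.0082]
orientation: [-0.707, -0.005, 0.004, 0.707]
ft_force: [0.7, 0.5, 0.0]
gripper_width: 0.0708
```

Emit:
arm_command(
  series=[
    [0, -0.03, 0, 0, 0.65],
    [0, -0.08, 0, 0, 1],
    [0, -0.12, 0, 0, 1],
    [0, -0.12, 0, 0, 1],
  ],
)

```text
time: 11.05
eef_pos: [0.4796, 0.1892, 0.1352]
orientation: [-0.706, -0.01, -0.0, 0.708]
ft_force: [0.4, -0.0, 1.1]
gripper_width: 0.0854
```

Run:
```python
from h import *
plan((.438,-.07,.125,100.2),(.438,-.07,.03,100.2))
```

```text
t 11.1 pos [0.4796 0.1892 0.1352] jaw 0.8 q6 0.17 w 0.0854 F [ 0.4 -0.   1.1]
[-0.0452, 0.0089, -0.2587] 1.406 dist 0.263
[-0.0013, 0.095, -0.0002] -0.0 dist 0.095
```

Emit:
arm_command(
  series=[
    [-0.0396, 0, -0.258, 1.406, 1],
    [-0.0396, 0, -0.258, 1.406, 1],
    [-0.0396, 0, -0.258, 1.406, 1],
    [-0.0396, 0, -0.258, 1.406, 1],
    [-0.0396, 0, -0.258, 1.406, 1],
    [-0.0396, 0, -0.258, 1.406, 1],
    [-0.0396, 0, -0.258, 1.406, 1],
    [-0.0396, 0, -0.258, 1.406, 1],
  ],
)

```text
time: 11.85
eef_pos: [0.4381, -0.071, 0.1271]
orientation: [0.585, -0.398, 0.397, -0.585]
ft_force: [-0.3, 0.2, -0.9]
gripper_width: 0.0853
```

Emit:
arm_command(
  series=[
    [0, 0, 0, 0.206, 1],
    [0, 0, 0, 0.206, 1],
    [0, 0.04, 0, 0.206, 1],
    [0, 0.08, 0, 0.206, 1],
    [0, 0.095, 0, 0.206, 1],
    [0, 0.095, 0, 0.206, 1],
    [0, 0.095, 0, 0.206, 1],
  ],
)

```text
time: 12.55
eef_pos: [0.4386, -0.0702, 0.0328]
orientation: [0.543, -0.454, 0.453, -0.542]
ft_force: [0.8, -0.3, -0.7]
gripper_width: 0.0854
```

Run:
```python
from h import *
plan((.438,-.07,0,100.2))
p,d=capture("top");P=xyz("top",d);z=P[...,2];m=(z>.01)&(z<.026)
for c in comps("top",m,.018,150):
  if 190<c[0][0]<300: print(c)
```

```text
t 12.6 pos [ 0.4386 -0.0702  0.0328] jaw -79.8 q6 1.0 w 0.0854 F [ 0.8 -0.3 -0.7]
[-0.0003, 0.0328, -0.0006] -0.0 dist 0.033
([247, 256], np.int32(895), (478.4, 187.5, 109.8, 63.2, -86.9))
```

Emit:
arm_command(
  series=[
    [0, 0.02, 0, 0, 1],
    [0, 0.0325, 0, 0, 1],
    [0, 0.0325, 0, 0, 1],
    [0, 0.0325, 0, 0, -1],
    [0, 0.0325, 0, 0, -1],
    [0, 0.0325, 0, 0, -1],
    [0, 0.0325, 0, 0, -1],
    [0, 0.0325, 0, 0, -1],
  ],
)

```text
time: 13.4
eef_pos: [0.44, -0.0707, 0.0018]
orientation: [-0.542, 0.453, -0.454, 0.543]
ft_force: [-0.6, -0.4, 7.0]
gripper_width: 0.0573
```

Emit:
arm_command(
  series=[
    [0, -0.05, 0, 0, -1],
    [0, -0.1, 0, 0, -1],
    [0, -0.13, 0, 0, -1],
    [0, -0.13, 0, 0, -1],
    [0, -0.13, 0, 0, -1],
  ],
)

```text
time: 13.9
eef_pos: [0.4388, -0.0703, 0.1308]
orientation: [-0.542, 0.453, -0.454, 0.543]
ft_force: [0.0, 0.5, -0.9]
gripper_width: 0.0577
```

Run:
```python
from h import *
plan((.474,.188,.13,.6),(.474,.188,.045,.6))
```

```text
t 13.9 pos [ 0.4388 -0.0703  0.1308] jaw -79.8 q6 1.0 w 0.0577 F [ 0.   0.5 -0.9]
[-0.2479, 0.0007, 0.0804] -1.403 dist 0.261
[-0.0001, 0.085, -0.0001] -0.0 dist 0.085
```

Emit:
arm_command(
  series=[
    [-0.248, 0, 0.0804, -1.403, -1],
    [-0.248, 0, 0.0804, -1.403, -1],
    [-0.248, 0, 0.0804, -1.403, -1],
    [-0.248, 0, 0.0804, -1.403, -1],
    [-0.248, 0, 0.0804, -1.403, -1],
    [-0.248, 0, 0.0804, -1.403, -1],
    [-0.248, 0, 0.0804, -1.403, -1],
    [-0.248, 0, 0.0804, -1.403, -1],
  ],
)

```text
time: 14.7
eef_pos: [0.4718, 0.1886, 0.1272]
orientation: [0.705, -0.067, 0.063, -0.704]
ft_force: [-0.1, 0.7, -0.5]
gripper_width: 0.0579
```

Emit:
arm_command(
  series=[
    [0, 0, 0, -0.203, -1],
    [0, 0, 0, -0.203, -1],
    [0, 0.03, 0, -0.203, -1],
    [0, 0.07, 0, -0.203, -1],
    [0, 0.09, 0, -0.203, -1],
    [0, 0.09, 0, -0.203, -1],
    [0, 0.09, 0, -0.203, -1],
    [0, 0.09, 0, -0.203, -1],
  ],
)

```text
time: 15.5
eef_pos: [0.4746, 0.1882, 0.0411]
orientation: [-0.707, -0.004, 0.003, 0.707]
ft_force: [0.5, 0.3, -0.1]
gripper_width: 0.0573
```

Run:
```python
from h import *
plan((.474,.188,.021,.6))
```

```text
t 15.5 pos [0.4746 0.1882 0.0411] jaw 0.6 q6 0.17 w 0.0573 F [ 0.5  0.3 -0.1]
[-0.0007, 0.0201, -0.0002] -0.0 dist 0.02
```

Emit:
arm_command(
  series=[
    [0, 0.012, 0, 0, -1],
    [0, 0.02, 0, 0, -1],
    [0, 0.02, 0, 0, -1],
    [0, 0.02, 0, 0, -1],
    [0, 0.02, 0, 0, 0.65],
    [0, 0.02, 0, 0, 0.65],
    [0, 0.02, 0, 0, 0.65],
    [0, 0.02, 0, 0, 0.65],
  ],
)

```text
time: 16.3
eef_pos: [0.4739, 0.1881, 0.0205]
orientation: [-0.707, -0.004, 0.004, 0.707]
ft_force: [-0.2, -0.2, 0.4]
gripper_width: 0.0704
```

Emit:
arm_command(
  series=[
    [0, -0.03, 0, 0, 0.65],
    [0, -0.08, 0, 0, 1],
    [0, -0.11, 0, 0, 1],
    [0, -0.11, 0, 0, 1],
    [0, -0.11, 0, 0, 1],
  ],
)

```text
time: 16.8
eef_pos: [0.4743, 0.1881, 0.1311]
orientation: [-0.707, -0.004, 0.003, 0.707]
ft_force: [-0.6, -0.0, -0.9]
gripper_width: 0.0855
```

Run:
```python
from h import *
plan((.439,-.2105,.13,89.7),(.439,-.2105,.03,89.7))
```

```text
t 16.8 pos [0.4743 0.1881 0.1311] jaw 0.6 q6 0.17 w 0.0855 F [-0.6 -0.  -0.9]
[-0.0394, 0.0009, -0.3983] -1.555 dist 0.4
[-0.0002, 0.1, -0.0] 0.0 dist 0.1
```

Emit:
arm_command(
  series=[
    [-0.0394, 0, -0.398, -1.555, 1],
    [-0.0394, 0, -0.398, -1.555, 1],
    [-0.0394, 0, -0.398, -1.555, 1],
    [-0.0394, 0, -0.398, -1.555, 1],
    [-0.0394, 0, -0.398, -1.555, 1],
    [-0.0394, 0, -0.398, -1.555, 1],
    [-0.0394, 0, -0.398, -1.555, 1],
    [-0.0394, 0, -0.398, -1.555, 1],
  ],
)

```text
time: 17.6
eef_pos: [0.4427, -0.1553, 0.1282]
orientation: [-0.611, -0.352, 0.354, 0.614]
ft_force: [0.9, 1.2, -0.6]
gripper_width: 0.0855
```

Emit:
arm_command(
  series=[
    [0, 0, 0, -0.355, 1],
    [0, 0, 0, -0.355, 1],
    [0, 0.02, 0, -0.355, 1],
    [0, 0.06, 0, -0.355, 1],
    [0, 0.095, 0, -0.355, 1],
    [0, 0.095, 0, -0.355, 1],
    [0, 0.095, 0, -0.355, 1],
    [0, 0.095, 0, -0.355, 1],
  ],
)

```text
time: 18.4
eef_pos: [0.4454, -0.1549, 0.0366]
orientation: [0.543, 0.455, -0.454, -0.541]
ft_force: [-0.1, 0.0, -0.2]
gripper_width: 0.0856
```

Run:
```python
from h import *
plan((.439,-.2105,0.001,89.7))
p,d=capture("top");P=xyz("top",d);z=P[...,2];m=(z>.022)&(z<.038)
for c in comps("top",m,.03,150):
  if 190<c[0][0]<300: print(c)
```

```text
t 18.4 pos [ 0.4454 -0.1549  0.0366] jaw 80.0 q6 -1.95 w 0.0856 F [-0.1  0.  -0.2]
[-0.0558, 0.0357, -0.0033] -0.17 dist 0.066
([248, 256], np.int32(905), (477.4, 183.7, 111.0, 59.7, -89.3))
```

Emit:
arm_command(
  series=[
    [-0.0558, 0, -0.0033, -0.17, 1],
    [-0.0558, 0, -0.0033, -0.17, 1],
    [-0.0558, 0, -0.0033, -0.17, 1],
    [-0.0558, 0, -0.0033, -0.17, 1],
    [-0.0558, 0, -0.0033, -0.17, 1],
  ],
)

```text
time: 18.95
eef_pos: [0.4382, -0.2093, 0.0359]
orientation: [0.501, 0.499, -0.499, -0.501]
ft_force: [-0.3, 0.5, 0.8]
gripper_width: 0.0852
```

Run:
```python
from h import *
plan((.439,-.2105,0.001,89.7))
```

```text
t 18.9 pos [ 0.4382 -0.2093  0.0359] jaw 89.7 q6 -2.22 w 0.0852 F [-0.3  0.5  0.8]
[-0.0012, 0.0349, -0.0008] 0.0 dist 0.035
```

Emit:
arm_command(
  series=[
    [-0.001, 0.02, 0, 0, 1],
    [-0.001, 0.035, 0, 0, 1],
    [-0.001, 0.035, 0, 0, 1],
    [-0.001, 0.035, 0, 0, -1],
    [-0.001, 0.035, 0, 0, -1],
    [-0.001, 0.035, 0, 0, -1],
    [-0.001, 0.035, 0, 0, -1],
    [-0.001, 0.035, 0, 0, -1],
  ],
)

```text
time: 19.75
eef_pos: [0.4392, -0.2115, 0.0019]
orientation: [0.502, 0.499, -0.498, -0.5]
ft_force: [-0.2, 1.7, 6.3]
gripper_width: 0.0577
```

Emit:
arm_command(
  series=[
    [0, -0.05, 0, 0, -1],
    [0, -0.1, 0, 0, -1],
    [0, -0.13, 0, 0, -1],
    [0, -0.13, 0, 0, -1],
    [0, -0.13, 0, 0, -1],
  ],
)

```text
time: 20.25
eef_pos: [0.438, -0.2109, 0.1307]
orientation: [0.502, 0.499, -0.499, -0.501]
ft_force: [-0.6, 0.6, -1.5]
gripper_width: 0.0575
```

Run:
```python
from h import *
plan((.472,.189,.13,.6))
```

```text
t 20.2 pos [ 0.438  -0.2109  0.1307] jaw 89.7 q6 -2.22 w 0.0575 F [-0.6  0.6 -1.5]
[0.4001, 0.0004, -0.0319] 1.555 dist 0.401
```

Emit:
arm_command(
  series=[
    [0.4, 0, -0.032, 1.555, -1],
    [0.4, 0, -0.032, 1.555, -1],
    [0.4, 0, -0.032, 1.555, -1],
    [0.4, 0, -0.032, 1.555, -1],
    [0.4, 0, -0.032, 1.555, -1],
    [0.4, 0, -0.032, 1.555, -1],
    [0.4, 0, -0.032, 1.555, -1],
    [0.4, 0, -0.032, 1.555, -1],
  ],
)

```text
time: 21.05
eef_pos: [0.4663, 0.1341, 0.1277]
orientation: [-0.683, -0.182, 0.185, 0.683]
ft_force: [1.0, -0.6, -1.1]
gripper_width: 0.058
```

Run:
```python
from h import *
plan((.472,.189,.13,.6))
```

```text
t 21.1 pos [0.4663 0.1341 0.1277] jaw 30.1 q6 -0.45 w 0.058 F [ 1.  -0.6 -1.1]
[0.0324, -0.0024, 0.0447] 0.515 dist 0.055
```

Emit:
arm_command(
  series=[
    [0.032, 0, 0.0447, 0.515, -1],
    [0.032, 0, 0.0447, 0.515, -1],
    [0.032, 0, 0.0447, 0.515, -1],
    [0.032, 0.03, 0.0447, 0.515, -1],
    [0.032, 0.06, 0.0447, 0.515, -1],
    [0.032, 0.075, 0.0447, 0.515, -1],
    [0.032, 0.075, 0.0447, 0.515, -1],
    [0.032, 0.075, 0.0447, 0.515, -1],
  ],
)

```text
time: 21.85
eef_pos: [0.472, 0.187, 0.0538]
orientation: [0.707, 0.004, -0.007, -0.707]
ft_force: [-0.7, -0.5, -0.2]
gripper_width: 0.0577
```

Run:
```python
from h import *
plan((.472,.189,.033,.6))
```

```text
t 21.9 pos [0.472  0.187  0.0538] jaw 0.9 q6 0.16 w 0.0577 F [-0.7 -0.5 -0.2]
[0.0001, 0.0208, 0.002] 0.005 dist 0.021
```

Board E next: (.448,-.330), jaw 98.9.

Emit:
arm_command(
  series=[
    [0, 0.012, 0.002, 0, -1],
    [0, 0.02, 0.002, 0, -1],
    [0, 0.02, 0.002, 0, -1],
    [0, 0.02, 0.002, 0, -1],
    [0, 0.02, 0.002, 0, 0.65],
    [0, 0.02, 0.002, 0, 0.65],
    [0, 0.02, 0.002, 0, 0.65],
    [0, 0.02, 0.002, 0, 0.65],
  ],
)

```text
time: 22.65
eef_pos: [0.4736, 0.1893, 0.0358]
orientation: [-0.707, -0.006, 0.005, 0.707]
ft_force: [-0.2, -0.2, 0.2]
gripper_width: 0.0702
```

Emit:
arm_command(
  series=[
    [0, -0.03, 0, 0, 0.65],
    [0, -0.08, 0, 0, 1],
    [0, -0.1, 0, 0, 1],
    [0, -0.1, 0, 0, 1],
    [0, -0.1, 0, 0, 1],
  ],
)

```text
time: 23.15
eef_pos: [0.4732, 0.1892, 0.1355]
orientation: [-0.707, -0.006, 0.005, 0.707]
ft_force: [-0.9, 0.3, 0.3]
gripper_width: 0.0853
```

Run:
```python
from h import *
plan((.448,-.33,.13,98.9))
```

```text
t 23.1 pos [0.4732 0.1892 0.1355] jaw 0.9 q6 0.17 w 0.0853 F [-0.9  0.3  0.3]
[-0.0335, 0.0054, -0.5188] 1.431 dist 0.52
```

Emit:
arm_command(
  series=[
    [-0.0335, 0, -0.519, 1.431, 1],
    [-0.0335, 0, -0.519, 1.431, 1],
    [-0.0335, 0, -0.519, 1.431, 1],
    [-0.0335, 0, -0.519, 1.431, 1],
    [-0.0335, 0, -0.519, 1.431, 1],
    [-0.0335, 0, -0.519, 1.431, 1],
    [-0.0335, 0, -0.519, 1.431, 1],
    [-0.0335, 0, -0.519, 1.431, 1],
  ],
)

```text
time: 23.95
eef_pos: [0.4521, -0.2114, 0.1331]
orientation: [-0.585, 0.398, -0.395, 0.586]
ft_force: [1.2, 1.0, -0.2]
gripper_width: 0.0855
```

Run:
```python
from h import *
plan((.448,-.33,.13,98.9))
p,d=capture("top");P=xyz("top",d);z=P[...,2];m=(z>.034)&(z<.05)
for c in comps("top",m,.042,150):
  if 190<c[0][0]<300: print(c)
```

```text
t 23.9 pos [ 0.4521 -0.2114  0.1331] jaw -68.2 q6 0.55 w 0.0855 F [ 1.2  1.  -0.2]
[0.1086, 0.0028, -0.0478] 0.225 dist 0.119
([244, 255], np.int32(935), (476.1, 189.1, 113.6, 59.2, -89.3))
```

Third board is within 2 mm of the tray centre. Going on to E.

Emit:
arm_command(
  series=[
    [0.1086, 0, -0.0478, 0.225, 1],
    [0.1086, 0, -0.0478, 0.225, 1],
    [0.1086, 0, -0.0478, 0.225, 1],
    [0.1086, 0.03, -0.0478, 0.225, 1],
    [0.1086, 0.07, -0.0478, 0.225, 1],
    [0.1086, 0.1, -0.0478, 0.225, 1],
    [0.1086, 0.1, -0.0478, 0.225, 1],
    [0.1086, 0.1, -0.0478, 0.225, 1],
  ],
)

```text
time: 24.8
eef_pos: [0.45, -0.3276, 0.0343]
orientation: [-0.539, 0.459, -0.456, 0.539]
ft_force: [-0.5, -0.5, 0.2]
gripper_width: 0.0852
```

Run:
```python
from h import *
plan((.448,-.33,.001,98.9))
```

```text
t 24.8 pos [ 0.45   -0.3276  0.0343] jaw -80.7 q6 0.6 w 0.0852 F [-0.5 -0.5  0.2]
[0.0022, 0.0333, -0.0023] 0.008 dist 0.033
```

Emit:
arm_command(
  series=[
    [0.001, 0.02, -0.002, 0, 1],
    [0.001, 0.0335, -0.002, 0, 1],
    [0.001, 0.0335, -0.002, 0, 1],
    [0.001, 0.0335, -0.002, 0, -1],
    [0.001, 0.0335, -0.002, 0, -1],
    [0.001, 0.0335, -0.002, 0, -1],
    [0.001, 0.0335, -0.002, 0, -1],
    [0.001, 0.0335, -0.002, 0, -1],
  ],
)

```text
time: 25.6
eef_pos: [0.4499, -0.3312, 0.0038]
orientation: [0.539, -0.457, 0.459, -0.539]
ft_force: [0.1, 1.0, 5.6]
gripper_width: 0.0576
```

Emit:
arm_command(
  series=[
    [0, -0.05, 0, 0, -1],
    [0, -0.1, 0, 0, -1],
    [0, -0.13, 0, 0, -1],
    [0, -0.13, 0, 0, -1],
    [0, -0.13, 0, 0, -1],
  ],
)

```text
time: 26.1
eef_pos: [0.4488, -0.3303, 0.1324]
orientation: [0.539, -0.457, 0.458, -0.539]
ft_force: [0.1, 0.6, -1.5]
gripper_width: 0.0571
```

Run:
```python
from h import *
plan((.472,.189,.13,.6))
```

```text
t 26.1 pos [ 0.4488 -0.3303  0.1324] jaw -80.7 q6 0.59 w 0.0571 F [ 0.1  0.6 -1.5]
[-0.5087, 0.0019, 0.1065] -1.419 dist 0.52
```

Emit:
arm_command(
  series=[
    [-0.5087, 0, 0.1065, -1.419, -1],
    [-0.5087, 0, 0.1065, -1.419, -1],
    [-0.5087, 0, 0.1065, -1.419, -1],
    [-0.5087, 0, 0.1065, -1.419, -1],
    [-0.5087, 0, 0.1065, -1.419, -1],
    [-0.5087, 0, 0.1065, -1.419, -1],
    [-0.5087, 0, 0.1065, -1.419, -1],
    [-0.5087, 0, 0.1065, -1.419, -1],
  ],
)

```text
time: 26.9
eef_pos: [0.4645, 0.0715, 0.1294]
orientation: [0.704, -0.073, 0.07, -0.703]
ft_force: [0.3, 0.0, -0.8]
gripper_width: 0.0574
```

Run:
```python
from h import *
plan((.472,.189,.13,.6))
```

```text
t 26.9 pos [0.4645 0.0715 0.1294] jaw -11.6 q6 0.14 w 0.0574 F [ 0.3  0.  -0.8]
[-0.0164, -0.0006, 0.1166] -0.214 dist 0.118
```

Emit:
arm_command(
  series=[
    [-0.0164, 0, 0.1166, -0.214, -1],
    [-0.0164, 0, 0.1166, -0.214, -1],
    [-0.0164, 0, 0.1166, -0.214, -1],
    [-0.0164, 0.03, 0.1166, -0.214, -1],
    [-0.0164, 0.06, 0.1166, -0.214, -1],
    [-0.0164, 0.068, 0.1166, -0.214, -1],
    [-0.0164, 0.068, 0.1166, -0.214, -1],
    [-0.0164, 0.068, 0.1166, -0.214, -1],
  ],
)

```text
time: 27.7
eef_pos: [0.475, 0.1867, 0.0641]
orientation: [0.707, 0.002, -0.002, -0.707]
ft_force: [0.3, 0.2, -1.1]
gripper_width: 0.0576
```

Run:
```python
from h import *
plan((.472,.188,.046,.6))
```

```text
t 27.7 pos [0.475  0.1867 0.0641] jaw 0.3 q6 0.17 w 0.0576 F [ 0.3  0.2 -1.1]
[-0.003, 0.0181, 0.0013] -0.006 dist 0.018
```

Emit:
arm_command(
  series=[
    [-0.002, 0.012, 0.001, 0, -1],
    [-0.002, 0.018, 0.001, 0, -1],
    [-0.002, 0.018, 0.001, 0, -1],
    [-0.002, 0.018, 0.001, 0, -1],
    [-0.002, 0.018, 0.001, 0, 0.65],
    [-0.002, 0.018, 0.001, 0, 0.65],
    [-0.002, 0.018, 0.001, 0, 0.65],
    [-0.002, 0.018, 0.001, 0, 0.65],
  ],
)

```text
time: 28.5
eef_pos: [0.4729, 0.1879, 0.0461]
orientation: [-0.707, -0.002, 0.002, 0.707]
ft_force: [0.1, -0.1, 0.4]
gripper_width: 0.0708
```

Emit:
arm_command(
  series=[
    [0, -0.03, 0, 0, 0.65],
    [0, -0.08, 0, 0, 1],
    [0, -0.11, 0, 0, 1],
    [0, -0.11, 0, 0, 1],
    [0, -0.11, 0, 0, 1],
  ],
)

```text
time: 29.0
eef_pos: [0.4731, 0.188, 0.1566]
orientation: [-0.707, -0.002, 0.001, 0.707]
ft_force: [-0.7, 0.1, -0.2]
gripper_width: 0.0853
```

Run:
```python
from h import *
plan((.622,-.346,.155,102.6))
```

```text
t 29.0 pos [0.4731 0.188  0.1566] jaw 0.3 q6 0.17 w 0.0853 F [-0.7  0.1 -0.2]
[0.1462, 0.0017, -0.5347] 1.356 dist 0.554
```

Emit:
arm_command(
  series=[
    [0.1462, 0, -0.5347, 1.356, 1],
    [0.1462, 0, -0.5347, 1.356, 1],
    [0.1462, 0, -0.5347, 1.356, 1],
    [0.1462, 0, -0.5347, 1.356, 1],
    [0.1462, 0, -0.5347, 1.356, 1],
    [0.1462, 0, -0.5347, 1.356, 1],
    [0.1462, 0, -0.5347, 1.356, 1],
    [0.1462, 0, -0.5347, 1.356, 1],
  ],
)

```text
time: 29.8
eef_pos: [0.5791, -0.1989, 0.1531]
orientation: [0.583, -0.401, 0.398, -0.583]
ft_force: [0.9, 1.4, -0.7]
gripper_width: 0.0854
```

Run:
```python
from h import *
plan((.622,-.346,.155,102.6))
p,d=capture("top");P=xyz("top",d);z=P[...,2];m=(z>.046)&(z<.062)
for c in comps("top",m,.054,150):
  if 190<c[0][0]<300: print(c)
m=(z>.06)&(z<.076);m[:,330:]=0
[print("cover",*c) for c in comps("top",m,.068,200)]
```

```text
t 29.8 pos [ 0.5791 -0.1989  0.1531] jaw -68.9 q6 0.71 w 0.0854 F [ 0.9  1.4 -0.7]
[0.1527, -0.0024, -0.013] 0.149 dist 0.153
([246, 255], np.int32(949), (474.9, 185.9, 114.2, 58.6, -89.4))
cover [245, 185] 1973 (663.2, 190.6, 151.1, 107.3, -89.5)
```

Emit:
arm_command(
  series=[
    [0.1527, 0, -0.013, 0.149, 1],
    [0.1527, 0, -0.013, 0.149, 1],
    [0.1527, 0, -0.013, 0.149, 1],
    [0.1527, 0, -0.013, 0.149, 1],
    [0.1527, 0.04, -0.013, 0.149, 1],
    [0.1527, 0.08, -0.013, 0.149, 1],
    [0.1527, 0.12, -0.013, 0.149, 1],
    [0.1527, 0.12, -0.013, 0.149, 1],
  ],
)

```text
time: 30.65
eef_pos: [0.6182, -0.3391, 0.0255]
orientation: [0.554, -0.447, 0.433, -0.553]
ft_force: [-0.3, 1.0, -0.8]
gripper_width: 0.0854
```

Run:
```python
from h import *
plan((.622,-.346,.001,102.6))
```

```text
t 30.6 pos [ 0.6182 -0.3391  0.0255] jaw -77.0 q6 0.7 w 0.0854 F [-0.3  1.  -0.8]
[0.0079, 0.0244, 0.0025] 0.007 dist 0.026
```

Emit:
arm_command(
  series=[
    [0.003, 0, 0, 0, 1],
    [0.003, 0, 0, 0, 1],
    [0.003, 0, 0, 0, 1],
  ],
)

```text
time: 30.95
eef_pos: [0.6266, -0.3484, 0.0395]
orientation: [-0.553, 0.438, -0.442, 0.553]
ft_force: [0.3, -0.5, 0.3]
gripper_width: 0.0858
```

Run:
```python
from h import *
plan((.622,-.346,.001,102.6))
```

```text
t 30.9 pos [ 0.6266 -0.3484  0.0395] jaw -77.0 q6 0.7 w 0.0858 F [ 0.3 -0.5  0.3]
[-0.0036, 0.0385, -0.0041] 0.007 dist 0.039
```

Emit:
arm_command(
  series=[
    [-0.002, 0.02, -0.002, 0.007, 1],
    [-0.002, 0.034, -0.002, 0.007, 1],
    [-0.002, 0.034, -0.002, 0.007, 1],
    [-0.002, 0.034, -0.002, 0.007, -1],
    [-0.002, 0.034, -0.002, 0.007, -1],
    [-0.002, 0.034, -0.002, 0.007, -1],
    [-0.002, 0.034, -0.002, 0.007, -1],
    [-0.002, 0.034, -0.002, 0.007, -1],
  ],
)

```text
time: 31.75
eef_pos: [0.6236, -0.3466, 0.0038]
orientation: [-0.552, 0.441, -0.443, 0.552]
ft_force: [0.6, 0.9, 5.6]
gripper_width: 0.0575
```

Emit:
arm_command(
  series=[
    [0, -0.05, 0, 0, -1],
    [0, -0.1, 0, 0, -1],
    [0, -0.15, 0, 0, -1],
    [0, -0.155, 0, 0, -1],
    [0, -0.155, 0, 0, -1],
  ],
)

```text
time: 32.25
eef_pos: [0.6232, -0.3463, 0.1594]
orientation: [-0.552, 0.441, -0.444, 0.552]
ft_force: [0.1, -0.3, -2.1]
gripper_width: 0.0572
```

Run:
```python
from h import *
plan((.472,.189,.155,.6))
```

```text
t 32.2 pos [ 0.6232 -0.3463  0.1594] jaw -77.4 q6 0.7 w 0.0572 F [ 0.1 -0.3 -2.1]
[-0.5554, 0.0025, -0.0309] -1.361 dist 0.556
```

Emit:
arm_command(
  series=[
    [-0.5554, 0, -0.0309, -1.361, -1],
    [-0.5554, 0, -0.0309, -1.361, -1],
    [-0.5554, 0, -0.0309, -1.361, -1],
    [-0.5554, 0, -0.0309, -1.361, -1],
    [-0.5554, 0, -0.0309, -1.361, -1],
    [-0.5554, 0, -0.0309, -1.361, -1],
    [-0.5554, 0, -0.0309, -1.361, -1],
    [-0.5554, 0, -0.0309, -1.361, -1],
  ],
)

```text
time: 33.05
eef_pos: [0.5106, 0.0412, 0.1534]
orientation: [-0.705, 0.054, -0.049, 0.705]
ft_force: [0.5, 0.1, -0.6]
gripper_width: 0.0572
```

Run:
```python
from h import *
plan((.472,.189,.155,.6))
```

```text
t 33.0 pos [0.5106 0.0412 0.1534] jaw -8.3 q6 0.03 w 0.0572 F [ 0.5  0.1 -0.6]
[-0.0596, -0.0012, 0.1406] -0.156 dist 0.153
```

Emit:
arm_command(
  series=[
    [-0.0596, 0, 0.1406, -0.156, -1],
    [-0.0596, 0, 0.1406, -0.156, -1],
    [-0.0596, 0, 0.1406, -0.156, -1],
    [-0.0596, 0.02, 0.1406, -0.156, -1],
    [-0.0596, 0.06, 0.1406, -0.156, -1],
    [-0.0596, 0.078, 0.1406, -0.156, -1],
    [-0.0596, 0.078, 0.1406, -0.156, -1],
    [-0.0596, 0.078, 0.1406, -0.156, -1],
  ],
)

```text
time: 33.85
eef_pos: [0.4744, 0.1869, 0.0771]
orientation: [0.707, 0.0, -0.003, -0.707]
ft_force: [0.9, 0.1, -0.5]
gripper_width: 0.0572
```

Run:
```python
from h import *
plan((.473,.189,.058,.6))
```

```text
t 33.9 pos [0.4744 0.1869 0.0771] jaw 0.3 q6 0.17 w 0.0572 F [ 0.9  0.1 -0.5]
[-0.0013, 0.0191, 0.0022] -0.006 dist 0.019
```

Emit:
arm_command(
  series=[
    [-0.001, 0.012, 0.002, 0, -1],
    [-0.001, 0.019, 0.002, 0, -1],
    [-0.001, 0.019, 0.002, 0, -1],
    [-0.001, 0.019, 0.002, 0, -1],
    [-0.001, 0.019, 0.002, 0, 0.65],
    [-0.001, 0.019, 0.002, 0, 0.65],
    [-0.001, 0.019, 0.002, 0, 0.65],
    [-0.001, 0.019, 0.002, 0, 0.65],
  ],
)

```text
time: 34.65
eef_pos: [0.4751, 0.1892, 0.0602]
orientation: [-0.707, -0.002, 0.002, 0.707]
ft_force: [0.1, -0.4, -0.3]
gripper_width: 0.0705
```

Emit:
arm_command(
  series=[
    [0, -0.03, 0, 0, 0.65],
    [0, -0.08, 0, 0, 1],
    [0, -0.12, 0, 0, 1],
    [0.05, -0.12, -0.05, 0, 1],
    [0.08, -0.12, -0.1, 0, 1],
    [0.1, -0.12, -0.15, 0, 1],
    [0.1, -0.12, -0.18, 0, 1],
    [0.1, -0.12, -0.18, 0, 1],
  ],
)

```text
time: 35.45
eef_pos: [0.577, 0.0053, 0.1802]
orientation: [0.708, 0.0, 0.0, -0.707]
ft_force: [-0.1, 1.0, 1.2]
gripper_width: 0.0855
```

Run:
```python
from h import *
plan((.6632,.1907,.18,.5))
p,d=capture("top");P=xyz("top",d);z=P[...,2];m=(z>.058)&(z<.076);m[:,330:]=0
for c in comps("top",m,.068,150):print(c)
g=cv2.cvtColor(p,cv2.COLOR_RGB2HSV)
k=((g[...,1]<105)&(z<.03))|(abs(z-.066)<.02);k[:,:205]=0;k[:,282:]=0;k[:226]=0;k[300:]=0
k=cv2.morphologyEx(k.astype(np.uint8),cv2.MORPH_OPEN,np.ones((7,7)))
for c in comps("top",k,.012,200):print("tray",*c)
cv2.imwrite("pics/t3.png",cv2.resize(p[140:320,160:340,::-1],(600,600),interpolation=cv2.INTER_CUBIC))
```

```text
t 35.5 pos [0.577  0.0053 0.1802] jaw 0.0 q6 -0.17 w 0.0855 F [-0.1  1.   1.2]
[0.0862, -0.0, 0.1854] -0.008 dist 0.204
([245, 185], np.int32(1982), (663.2, 190.7, 150.9, 107.3, -89.5))
([244, 254], np.int32(927), (477.4, 185.0, 110.6, 60.6, -89.3))
tray [240, 256] 2139 (474.0, 201.8, 144.5, 127.0, 88.8)
```

View pics/t3.png

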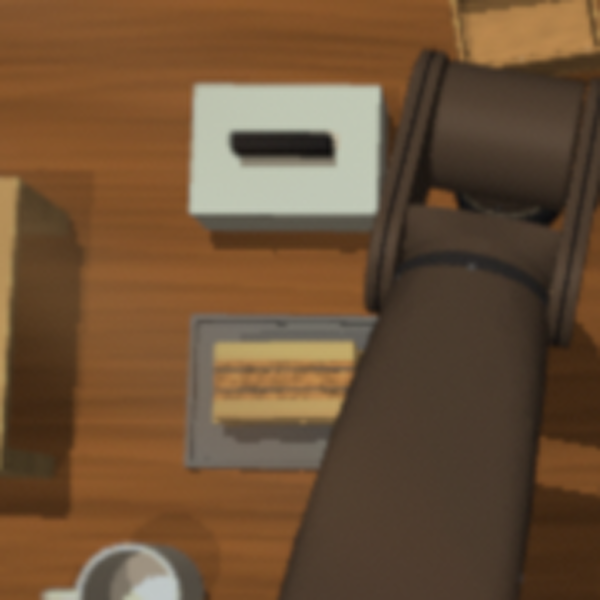

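The pile is square on the tray at about (285,380) in the crop and the cover is undisturbed at (663.2,190.7). I'll fetch the cover.

Emit:
arm_command(
  series=[
    [0.085, 0, 0.187, -0.008, 1],
    [0.085, 0, 0.187, -0.008, 1],
    [0.085, 0, 0.187, -0.008, 1],
    [0.085, 0, 0.187, -0.008, 1],
    [0.085, 0, 0.187, -0.008, 1],
    [0.085, 0.04, 0.187, -0.008, 1],
    [0.085, 0.06, 0.187, -0.008, 1],
    [0.085, 0.06, 0.187, -0.008, 1],
  ],
)

```text
time: 36.3
eef_pos: [0.6559, 0.1978, 0.1149]
orientation: [0.707, 0.002, -0.008, -0.707]
ft_force: [-0.5, 0.2, 0.3]
gripper_width: 0.0858
```

Emit:
arm_command(
  series=[
    [0, 0, 0, 0, 1],
    [0, 0, 0, 0, 1],
    [0, 0, 0, 0, 1],
  ],
)

```text
time: 36.6
eef_pos: [0.661, 0.1973, 0.1224]
orientation: [-0.707, -0.006, 0.003, 0.707]
ft_force: [0.3, 0.1, 0.2]
gripper_width: 0.085
```

Run:
```python
from h import *
plan((.662,.1925,.0735,.5))
```

```text
t 36.6 pos [0.661  0.1973 0.1224] jaw 0.7 q6 0.13 w 0.085 F [0.3 0.1 0.2]
[0.0008, 0.0489, -0.0048] 0.004 dist 0.049
```

Emit:
arm_command(
  series=[
    [0.001, 0.03, -0.0048, 0, 1],
    [0.001, 0.045, -0.0048, 0, 1],
    [0.001, 0.0465, -0.0048, 0, 1],
    [0.001, 0.0465, -0.0048, 0, 1],
    [0.001, 0.0465, -0.0048, 0, 1],
  ],
)

```text
time: 37.1
eef_pos: [0.6617, 0.1926, 0.0747]
orientation: [-0.707, -0.005, 0.004, 0.707]
ft_force: [-0.1, 0.3, -1.0]
gripper_width: 0.0853
```

Emit:
arm_command(
  series=[
    [0, 0, 0, 0, -1],
    [0, 0, 0, 0, -1],
    [0, 0, 0, 0, -1],
    [0, 0, 0, 0, -1],
    [0, 0, 0, 0, -1],
    [0, 0, 0, 0, -1],
    [0, 0, 0, 0, -1],
    [0, 0, 0, 0, -1],
  ],
)

```text
time: 37.9
eef_pos: [0.6613, 0.1924, 0.0738]
orientation: [-0.707, -0.005, 0.004, 0.707]
ft_force: [1.1, -0.1, 1.2]
gripper_width: 0.0147
```

Emit:
arm_command(
  series=[
    [0, -0.04, 0, 0, -1],
    [0, -0.08, 0, 0, -1],
    [0, -0.12, 0, 0, -1],
    [0, -0.12, 0, 0, -1],
    [0, -0.12, 0, 0, -1],
    [0, -0.12, 0, 0, -1],
  ],
)

```text
time: 38.5
eef_pos: [0.659, 0.192, 0.1898]
orientation: [0.707, 0.002, -0.007, -0.707]
ft_force: [-0.3, -0.7, -3.6]
gripper_width: 0.0147
```

Run:
```python
from h import *
plan((.662-.1891,.1925-.0031,.195,.6))
```

```text
t 38.5 pos [0.659  0.192  0.1898] jaw 0.7 q6 0.12 w 0.0147 F [-0.3 -0.7 -3.6]
[-0.1862, -0.0041, -0.0002] 0.002 dist 0.186
```

Emit:
arm_command(
  series=[
    [-0.04, 0, -0.0005, 0, -1],
    [-0.08, 0, -0.0005, 0, -1],
    [-0.12, 0, -0.0005, 0, -1],
    [-0.16, 0, -0.0005, 0, -1],
    [-0.185, 0, -0.0005, 0, -1],
    [-0.189, 0, -0.0005, 0, -1],
    [-0.189, 0, -0.0005, 0, -1],
    [-0.189, 0, -0.0005, 0, -1],
  ],
)

```text
time: 39.3
eef_pos: [0.4723, 0.1892, 0.1925]
orientation: [0.707, 0.004, -0.005, -0.707]
ft_force: [0.4, 0.2, -2.1]
gripper_width: 0.0145
```

Emit:
arm_command(
  series=[
    [0, 0, 0, 0, -1],
    [0, 0, 0, 0, -1],
    [0, 0, 0, 0, -1],
  ],
)

```text
time: 39.6
eef_pos: [0.4724, 0.1893, 0.1933]
orientation: [0.707, 0.004, -0.005, -0.707]
ft_force: [-0.6, 0.3, -3.7]
gripper_width: 0.0147
```

Run:
```python
from h import *
plan((.6615-.1891,.1924-.0031,.0798,.6))
p,d=capture("top");P=xyz("top",d);z=P[...,2];print("zmax",np.nanmedian(z[245:265,225:232]))
m=(z>.17)&(z<.2);m[:,330:]=0
```

```text
t 39.6 pos [0.4724 0.1893 0.1933] jaw 0.7 q6 0.17 w 0.0147 F [-0.6  0.3 -3.7]
[-0.0, 0.1135, 0.0] 0.002 dist 0.113
zmax 0.4536059252009366
```

Aligned. I'll lower slowly and stop just above the floor to check the force.

Emit:
arm_command(
  series=[
    [0, 0.03, 0, 0, -1],
    [0, 0.055, 0, 0, -1],
    [0, 0.075, 0, 0, -1],
    [0, 0.09, 0, 0, -1],
    [0, 0.1, 0, 0, -1],
    [0, 0.105, 0, 0, -1],
    [0, 0.105, 0, 0, -1],
    [0, 0.105, 0, 0, -1],
  ],
)

```text
time: 40.45
eef_pos: [0.4726, 0.1895, 0.0892]
orientation: [-0.707, -0.005, 0.004, 0.707]
ft_force: [0.5, 0.5, -2.3]
gripper_width: 0.015
```

Emit:
arm_command(
  series=[
    [0, 0.003, 0, 0, -1],
    [0, 0.006, 0, 0, -1],
    [0, 0.009, 0, 0, -1],
    [0, 0.009, 0, 0, -1],
    [0, 0.009, 0, 0, -1],
  ],
)

```text
time: 40.95
eef_pos: [0.4723, 0.1895, 0.0797]
orientation: [-0.707, -0.005, 0.004, 0.707]
ft_force: [0.8, -0.6, -0.6]
gripper_width: 0.0147
```

Run:
```python
from h import *
plan((.6615-.1891,.1924-.0031,.0798,.6))
p,d=capture("scene");cv2.imwrite("pics/s4.png",cv2.resize(p[180:270,290:440,::-1],(750,450),interpolation=cv2.INTER_CUBIC))
```

```text
t 41.0 pos [0.4723 0.1895 0.0797] jaw 0.7 q6 0.17 w 0.0147 F [ 0.8 -0.6 -0.6]
[0.0001, -0.0001, -0.0002] 0.002 dist 0.0
```

View pics/s4.png

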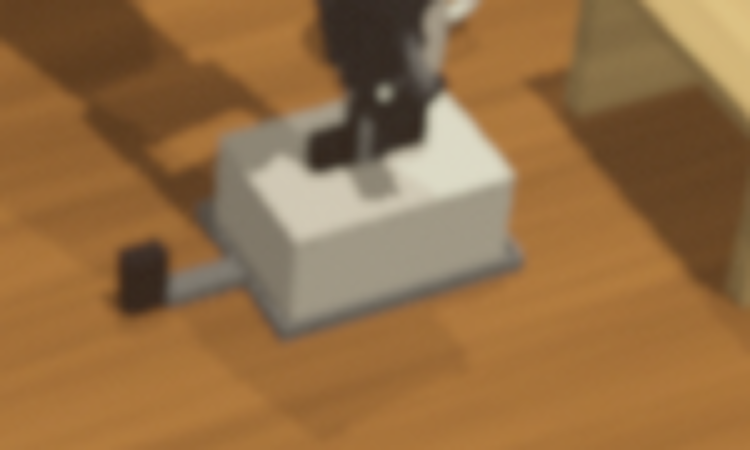

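The picture matches the first view: the cover is seated inside the rim around (300,330)–(515,255). I'll release and back off over the grip.

Emit:
arm_command(
  series=[
    [0, 0, 0, 0, 1],
    [0, 0, 0, 0, 1],
    [0, 0, 0, 0, 1],
    [0, 0, 0, 0, 1],
    [0, 0, 0, 0, 1],
    [0, -0.05, 0, 0, 1],
    [0, -0.1, 0, 0, 1],
    [0, -0.1, 0, 0, 1],
  ],
)

```text
time: 41.8
eef_pos: [0.4768, 0.1904, 0.1879]
orientation: [-0.706, -0.01, -0.001, 0.708]
ft_force: [1.1, -0.3, 0.4]
gripper_width: 0.0853
```

Emit:
arm_command(
  series=[
    [0.1, 0, -0.05, 0, 1],
    [0.1, 0, -0.1, 0, 1],
    [0.1, 0, -0.15, 0, 1],
    [0.15, 0, -0.25, 0, 1],
    [0.15, 0, -0.25, 0, 1],
    [0.15, 0, -0.25, 0, 1],
    [0.15, 0, -0.25, 0, 1],
  ],
)

```text
time: 42.5
eef_pos: [0.6269, -0.0641, 0.1791]
orientation: [0.708, 0.003, -0.002, -0.706]
ft_force: [-0.3, 0.1, 1.2]
gripper_width: 0.0851
```

Run:
```python
from h import *
p,d=capture("top");cv2.imwrite("pics/t4.png",cv2.resize(p[170:320,60:340,::-1],(800,428),interpolation=cv2.INTER_CUBIC));P=xyz("top",d);z=P[...,2]
m=(z>.06)&(z<.086);m[:,330:]=0;m[:,:205]=0
[print("cover",*c) for c in comps("top",m,.074,200)]
m=(z>.04)&(z<.056);m[:,330:]=0;m[:,283:]&=True;m[:,:283]=0
[print("grip",*c) for c in comps("top",m,.048,30)]
# shelf top edges: x extent at z=.134 in unobstructed columns 130..158
m=(abs(z-.134)<.02)
for u in range(128,160,5):
    v=np.nonzero(m[180:300,u])[0]+180;q=on_plane("top",[[u,v.min()-.5],[u,v.max()+.5]],.134);print("shelf",u,v.min(),v.max(),np.round(q[:,:2]*1000,1).tolist(),q[:,0].mean().round(4))
e=[]
for r in range(200,280,4):
    c=np.nonzero(m[r,125:200])[0];e.append(on_plane("top",[[125+c.max()+.5,r]],.134)[0,:2])
e=np.array(e);f=np.polyfit(e[:,0],e[:,1],1);print("front y at x=.51:",np.polyval(f,.51),"yaw deg",np.degrees(np.arctan(f[0])))
plan((.473,.0385,.18,.6))
```

```text
cover [244, 255] 2128 (473.0, 187.9, 151.0, 104.8, -89.4)
grip [305, 143] 175 (779.2, 16.3, 84.1, 83.7, -81.0)
shelf 128 193 280 [[622.6, 477.7], [399.7, 462.6]] 0.5111
shelf 133 193 280 [[622.7, 464.8], [399.8, 450.1]] 0.5113
shelf 138 193 280 [[622.8, 452.0], [400.0, 437.5]] 0.5114
shelf 143 193 280 [[622.9, 439.1], [400.2, 425.0]] 0.5115
shelf 148 193 280 [[623.0, 426.3], [400.4, 412.5]] 0.5117
shelf 153 193 280 [[623.1, 413.5], [400.5, 400.0]] 0.5118
shelf 158 193 281 [[623.2, 400.6], [398.2, 387.4]] 0.5107
front y at x=.51: 0.37931878501935007 yaw deg 0.2631359700009326
t 42.5 pos [ 0.6259 -0.0618  0.1788] jaw 0.5 q6 -0.27 w 0.0855 F [-0.2  0.3  0.2]
[-0.152, -0.0012, 0.1016] -0.002 dist 0.183
```

View pics/t4.png

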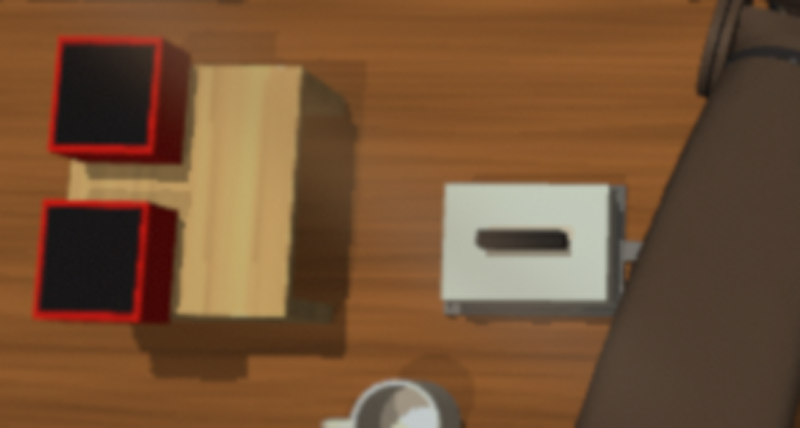

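The view shows the cover seated and level at about (525,240) in the crop, the shelf front edge at column ~295, and the way between clear. Next I'll grip the tray handle.

Emit:
arm_command(
  series=[
    [-0.152, 0, 0.1016, 0, 1],
    [-0.152, 0, 0.1016, 0, 1],
    [-0.152, 0, 0.1016, 0, 1],
    [-0.152, 0, 0.1016, 0, 1],
    [-0.152, 0.04, 0.1016, 0, 1],
    [-0.152, 0.08, 0.1016, 0, 1],
    [-0.152, 0.1, 0.1016, 0, 1],
    [-0.152, 0.1, 0.1016, 0, 1],
  ],
)

```text
time: 43.35
eef_pos: [0.4679, 0.0426, 0.0758]
orientation: [-0.707, -0.002, 0.008, 0.708]
ft_force: [-0.6, -0.4, 0.1]
gripper_width: 0.0856
```

Emit:
arm_command(
  series=[
    [0, 0, 0, 0, 1],
    [0, 0, 0, 0, 1],
    [0, 0, 0, 0, 1],
  ],
)

```text
time: 43.65
eef_pos: [0.4732, 0.041, 0.0812]
orientation: [0.707, 0.006, -0.003, -0.707]
ft_force: [0.4, 0.3, 0.2]
gripper_width: 0.0856
```

Run:
```python
from h import *
plan((.4735,.0385,.014,.6))
```

```text
t 43.6 pos [0.4732 0.041  0.0812] jaw 0.8 q6 -0.14 w 0.0856 F [0.4 0.3 0.2]
[0.0001, 0.0672, -0.0025] 0.003 dist 0.067
```

Emit:
arm_command(
  series=[
    [0, 0.03, -0.002, 0, 1],
    [0, 0.055, -0.002, 0, 1],
    [0, 0.0655, -0.002, 0, 1],
    [0, 0.0655, -0.002, 0, 1],
    [0, 0.0655, -0.002, 0, 1],
  ],
)

```text
time: 44.15
eef_pos: [0.4728, 0.0389, 0.015]
orientation: [0.707, 0.005, -0.004, -0.707]
ft_force: [1.1, -0.3, 0.8]
gripper_width: 0.0856
```

Emit:
arm_command(
  series=[
    [0, 0, 0, 0, -1],
    [0, 0, 0, 0, -1],
    [0, 0, 0, 0, -1],
    [0, 0, 0, 0, -1],
    [0, 0, 0, 0, -1],
    [0, 0, 0, 0, -1],
    [0, 0, 0, 0, -1],
    [0, 0, 0, 0, -1],
  ],
)

```text
time: 44.95
eef_pos: [0.4722, 0.039, 0.0143]
orientation: [-0.707, -0.004, 0.004, 0.707]
ft_force: [-2.0, -0.1, 4.5]
gripper_width: 0.0173
```

Emit:
arm_command(
  series=[
    [0.005, 0, 0.01, 0, -1],
    [0.01, 0, 0.02, 0, -1],
    [0.015, 0, 0.03, 0, -1],
    [0.02, 0, 0.04, 0, -1],
    [0.025, 0, 0.05, 0, -1],
    [0.03, 0, 0.06, 0, -1],
    [0.035, 0, 0.07, 0, -1],
    [0.039, 0, 0.08, 0, -1],
  ],
)

```text
time: 45.75
eef_pos: [0.5097, 0.1171, 0.0143]
orientation: [0.709, 0.006, -0.008, -0.705]
ft_force: [-4.8, -12.1, 8.1]
gripper_width: 0.0173
```

```bash
cat > tr.py <<'E'
from h import *
p,d=capture("top");z=xyz("top",d)[...,2]
m=(z>.06)&(z<.086);m[:,330:]=0;m[300:]=0;m[:215]=0;m[:,:168]=0
[print("cover",*c) for c in comps("top",m,.074,200)]
g=cv2.cvtColor(p,cv2.COLOR_RGB2HSV)
k=((g[...,1]<105)&(z<.1));k[:,:168]=0;k[:,330:]=0;k[:215]=0;k[300:]=0
k=cv2.morphologyEx(k.astype(np.uint8),cv2.MORPH_OPEN,np.ones((7,7)))
for c in comps("top",k,.012,200):print("tray-ish",*c)
plan((.5125,.315,.0145,0.3))
E
python3 tr.py
```

```text
cover [207, 241] 1593 (507.9, 279.3, 124.5, 108.1, -88.7)
tray-ish [207, 244] 1901 (510.2, 297.1, 130.8, 130.4, -89.3)
t 45.8 pos [0.5102 0.1189 0.0143] jaw 1.1 q6 0.02 w 0.0169 F [-2. -5.  6.]
[0.0059, -0.0009, 0.1961] 0.013 dist 0.196
```

Emit:
arm_command(
  series=[
    [0.001, 0, 0.012, 0.005, -1],
    [0.002, 0, 0.024, 0.01, -1],
    [0.003, 0, 0.036, 0.013, -1],
    [0.004, 0, 0.048, 0.013, -1],
    [0.004, 0, 0.06, 0.013, -1],
    [0.004, 0, 0.072, 0.013, -1],
    [0.004, 0, 0.084, 0.013, -1],
    [0.004, 0, 0.096, 0.013, -1],
  ],
)

```text
time: 46.6
eef_pos: [0.5134, 0.2132, 0.0144]
orientation: [0.709, 0.001, -0.001, -0.705]
ft_force: [0.9, -11.4, 6.1]
gripper_width: 0.0171
```

```bash
python3 tr.py
python3 - <<'E'
from h import *
p,d=capture("scene");cv2.imwrite("pics/s5.png",cv2.resize(p[120:280,320:560,::-1],(750,500),interpolation=cv2.INTER_CUBIC))
E
```

```text
cover [178, 225] 324 (548.9, 364.1, 53.9, 40.1, -89.4)
cover [177, 249] 359 (486.5, 361.6, 52.1, 47.5, -89.3)
tray-ish [178, 225] 332 (560.5, 383.3, 56.7, 45.0, -89.4)
tray-ish [177, 252] 467 (485.4, 380.3, 68.7, 52.6, 3.2)
t 46.6 pos [0.5133 0.2152 0.0144] jaw 0.1 q6 0.22 w 0.0176 F [ 0.7 -4.9  5.8]
[-0.0006, -0.0004, 0.0998] -0.003 dist 0.1
```

View pics/s5.png

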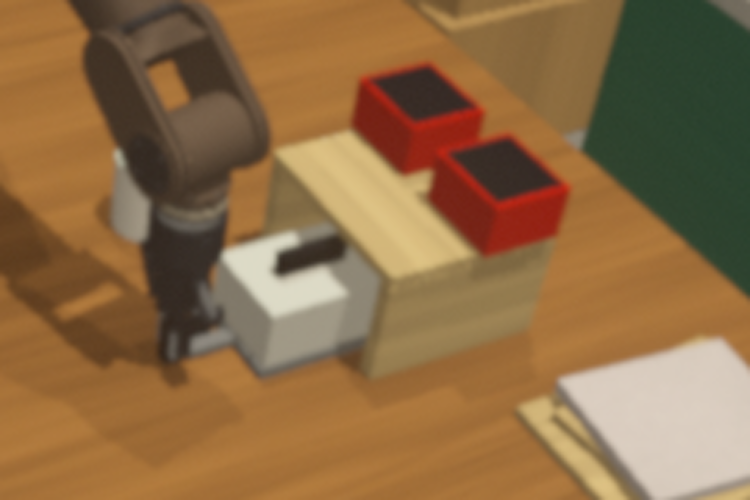

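It is entering cleanly: the cover at (300,300) in the crop has clearance at both sides and under the shelf top. Continuing.

Emit:
arm_command(
  series=[
    [-0.001, 0, 0.014, 0, -1],
    [-0.002, 0, 0.028, 0, -1],
    [-0.002, 0, 0.042, 0, -1],
    [-0.002, 0, 0.056, 0, -1],
    [-0.002, 0, 0.07, 0, -1],
    [-0.002, 0, 0.084, 0, -1],
    [-0.002, 0, 0.095, 0, -1],
    [-0.002, 0, 0.1, 0, -1],
  ],
)

```text
time: 47.5
eef_pos: [0.5113, 0.3133, 0.0144]
orientation: [0.709, 0.001, -0.001, -0.705]
ft_force: [0.4, -12.1, 8.0]
gripper_width: 0.0176
```

Emit:
arm_command(
  series=[
    [0, 0, 0, 0, -1],
    [0, 0, 0, 0, -1],
    [0, 0, 0, 0, -1],
  ],
)

```text
time: 47.8
eef_pos: [0.5113, 0.314, 0.0144]
orientation: [0.708, 0.001, -0.0, -0.706]
ft_force: [0.4, -6.9, 5.5]
gripper_width: 0.0171
```

Run:
```python
from h import *
plan((.5125,.316,.0145,0.3))
p,d=capture("top");cv2.imwrite("pics/t5.png",cv2.resize(p[180:300,100:250,::-1],(750,600),interpolation=cv2.INTER_CUBIC))
```

```text
t 47.8 pos [0.5113 0.314  0.0144] jaw 0.1 q6 0.38 w 0.0171 F [ 0.4 -6.9  5.5]
[0.0012, -0.0001, 0.002] -0.004 dist 0.002
```

View pics/t5.png

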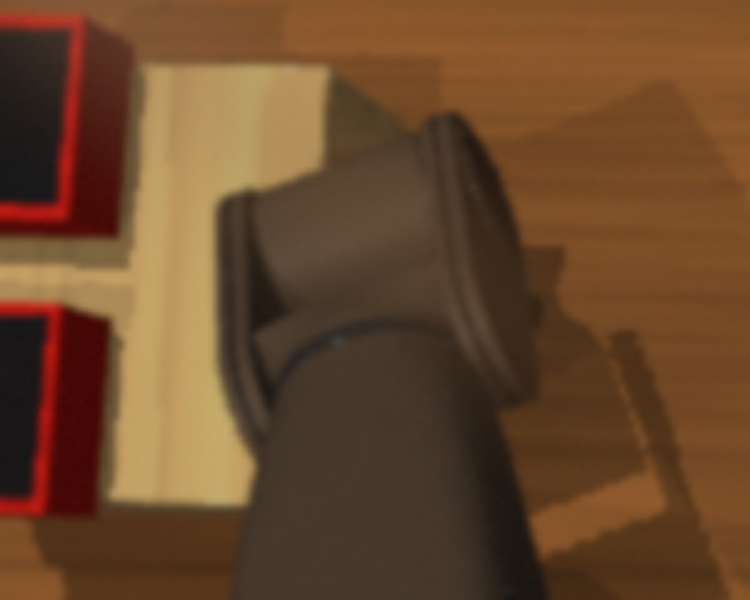

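The arm hides the tray here, but it is at the target by the arm readings. I'll release, withdraw and check.

Emit:
arm_command(
  series=[
    [0, 0, 0, 0, 1],
    [0, 0, 0, 0, 1],
    [0, 0, 0, 0, 1],
    [0, 0, 0, 0, 1],
    [0, 0, 0, 0, 1],
    [0, -0.04, 0, 0, 1],
    [0, -0.08, -0.005, 0, 1],
    [0, -0.12, -0.01, 0, 1],
  ],
)

```text
time: 48.65
eef_pos: [0.5102, 0.3055, 0.1348]
orientation: [0.707, -0.0, -0.0, -0.707]
ft_force: [0.6, 0.3, 0.7]
gripper_width: 0.0857
```

Emit:
arm_command(
  series=[
    [0, -0.05, -0.03, 0, 1],
    [0, -0.08, -0.07, 0, 1],
    [0, -0.1, -0.12, 0, 1],
    [0, -0.1, -0.17, 0, 1],
    [0, -0.1, -0.22, 0, 1],
    [0, -0.1, -0.25, 0, 1],
    [0, -0.1, -0.25, 0, 1],
    [0, -0.1, -0.25, 0, 1],
  ],
)

```text
time: 49.45
eef_pos: [0.5106, 0.0548, 0.234]
orientation: [-0.707, 0.001, -0.001, 0.707]
ft_force: [-0.2, 0.1, 0.3]
gripper_width: 0.0855
```

Run:
```python
from h import *
plan()
p,d=capture("top");q,_=capture("scene")
a=cv2.resize(p[190:290,150:250,::-1],(400,400),interpolation=cv2.INTER_CUBIC);b=cv2.resize(q[150:270,340:460,::-1],(400,400),interpolation=cv2.INTER_CUBIC)
cv2.imwrite("pics/fin.png",np.hstack([a,b]));z=xyz("top",d)[...,2]
m=(z>.038)&(z<.058);m[:,:165]=0;m[:,250:]=0
[print("grip",*c) for c in comps("top",m,.048,25)]
g=cv2.cvtColor(p,cv2.COLOR_RGB2HSV);print("row 237",[(u,g[237,u].tolist(),round(float(z[237,u]),3)) for u in range(160,200,3)])
print("other cans/boxes");[print(*c) for c in comps("top",(z>.075)&(z<.1),.085,60)]
```

```text
t 49.5 pos [0.5106 0.0548 0.234 ] jaw -0.1 q6 -0.09 w 0.0855 F [-0.2  0.1  0.3]
grip [172, 205] 32 (613.4, 393.9, 26.8, 19.4, -89.5)
grip [171, 240] 99 (514.5, 389.0, 106.6, 15.3, -5.6)
grip [199, 240] 76 (513.0, 311.4, 30.1, 18.9, -89.4)
grip [191, 322] 60 (297.4, 320.3, 67.2, 28.3, 23.2)
row 237 [(160, [18, 127, 187], 0.129), (163, [18, 114, 105], 0.122), (166, [20, 57, 116], 0.075), (169, [18, 68, 94], 0.063), (172, [17, 76, 90], 0.04), (175, [17, 79, 90], 0.017), (178, [15, 88, 81], 0.016), (181, [15, 148, 88], 0.001), (184, [14, 162, 121], 0.003), (187, [14, 166, 134], 0.002), (190, [14, 166, 134], 0.002), (193, [14, 163, 127], -0.0), (196, [14, 154, 101], 0.041), (199, [14, 156, 100], 0.041)]
other cans/boxes
[510, 126] 4851 (820.5, -520.2, 226.8, 184.0, 89.8)
[365, 156] 65 (743.0, -128.6, 54.8, 24.4, 69.6)
[401, 207] 219 (601.2, -221.6, 43.2, 41.9, -26.6)
[568, 295] 454 (379.8, -652.2, 127.1, 57.7, -52.1)
[196, 319] 242 (306.9, 296.5, 81.4, 80.1, -43.7)
[584, 322] 590 (311.1, -686.9, 127.7, 69.1, -51.8)
[318, 423] 71 (55.7, -13.4, 77.0, 16.5, 75.9)
```

View pics/fin.png

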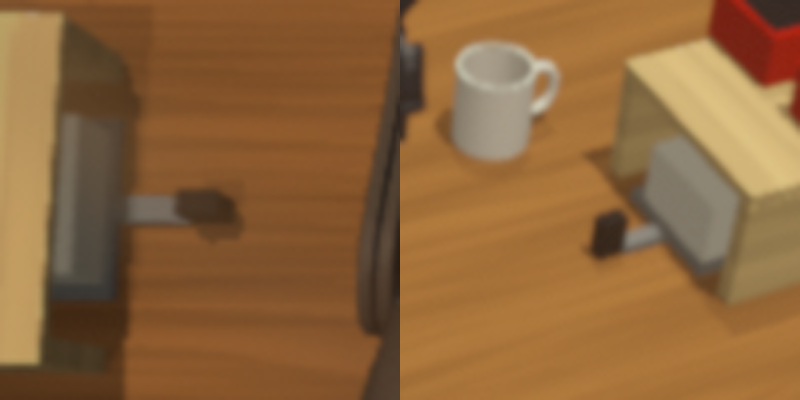

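The left half shows the tray front edge and cover under the shelf with only the handle out. The grip is at (513, 311) mm, so the front edge is at y≈376, against the shelf front at ≈380. The robot is clear, so I'm handing in.

```bash
python3 -c "
from rig import *
print(finish_job())"
```

```text
the job is handed in; nothing more can be done
None
```

The job is handed in, and the robot was clear of everything when I did so. `finish_job` gives no verdict, so I don't know how it was judged. I set the cover upright on the bench, piled all five track boards in the tray and put the cover back inside the rim. Then I slid the tray by its handle under the shelf. The robot's clock stood at about 49.5 s of the 210 s allowed.

**Pile:** each board, measured in the camera after it was placed, was within about 4.5 mm of the tray's centre and 3° of its long side. I did not see the boards again once the cover was on.

**Cover:** before the slide it lay within about 1 mm of the tray's centre and 0.1° of its axis. Its height matched where it sat at the start. After the slide I checked it only by eye in the last pictures, where it looks flat and square behind the rim.

**Tray:** the front edge is about 4–5 mm out from the shelf front (15 mm out is allowed), 2–3 mm to one side and less than 1° turned. I worked this out from the grip block's position because the shelf hides most of the tray.

**Shelf contact:** the pictures show side clearance and nothing touching. The highest push force I read was about 12 N while sliding. That was at the wrist, and I have no direct reading of contact with the shelf.

**Bystanders:** the mug and glue can measured the same at the end as at the start. I did not re-measure the others, but no move went near enough to touch them.

**Disagreement:** two camera readings of the cover's sideways position during the slide differed by about 8 mm. One was from a partly hidden view, and the final grip reading fell between them.

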